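# Pass pods through the two-door hatch and stack them

## Task

Pass all the black pods from the foam tray through the transfer hatch into the clean area in one load: put them in under the outer sliding door, shut it, and only then open the inner door, take them out there and build them up as a pyramid on the clamped bottom row of the rack (first one in each gap of the row, then any third one on top of those two). Never have both doors open at once (the inner one may have been left ajar), and never lift a pod over or round the white screen. Finish with both doors fully shut and the end guard dropped flat over the rack's two dowel pins, its fence towards the pods, and leave the can, wrench and orange bin alone.

Things in the scene. Friction and masses are not known exactly. Their poses are not given: they have to be found in the camera images.
- hatch_base (a point): fixed transfer hatch: white box 156 mm (x) by 236 mm (y), 73 mm high, doors on top at 74 to 80 mm; this point is the centre of its underside on the bench; x along the door travel away from the robot, y from the clean (inner) to the workshop (outer) half. Openings on top span x -70 to 70 mm: outer at y 18 to 110, inner at y -110 to -18, a fixed roof bridge between
- chamber (a point): floor middle of the one chamber under both doors, x -70 to 70, y -110 to 110 mm, hatch axes. The floor slopes 2 degrees down to -y (its top 12 mm above the bench at the inner end, 20 at the outer), so a pod laid in with its axis along x rolls to the inner end and those behind follow when it is taken. Ribs 4 mm high at x 36 to 46 mm on both sides keep pods centred
- screen_top (a point): middle of the top edge of the white screen dividing workshop from clean side, 125 mm high, 12 mm thick, standing across the hatch at its y = 0 (over the bridge too), from x = -138 to 260 mm of the hatch; hatch axes
- outer_bay (a point): point in the chamber under the outer door: where the centre of a pod lies when it touches the floor under the outer opening (70 mm towards +y of the hatch's middle); axes as the hatch
- inner_bay (a point): point in the chamber under the inner door: where the centre of the lowest pod comes to rest against the inner end wall (85 mm towards -y of the hatch's middle); axes as the hatch
- outer_door (a joint): outer sliding door: clear flat panel 150 x 94 x 6 mm on top of the hatch's +y half, 0 = shut, 0.14 m = fully open (slid along the hatch's +x, away from the robot); slides level with about 2 N of friction and stays where left. Always starts shut
- inner_door (a joint): inner sliding door: clear flat panel 150 x 94 x 6 mm on top of the hatch's -y half, 0 = shut, 0.14 m = fully open (slid along the hatch's +x, away from the robot); slides level with about 2 N of friction and stays where left. Starts shut or up to 70 mm ajar
- outer_door_grip (a point): black upright grip fin on the outer door: 12 mm thick along the hatch's x, 46 mm wide along y, from the door's top to 40 mm above it; this point is its middle, 16 mm below its top edge; it moves with the door
- inner_door_grip (a point): the same black grip fin on the inner door; this point is its middle, 16 mm below its top edge; it moves with the door
- pod0_center (a point): pod: black cylinder, aluminium end bands, diameter 50 mm, 60 mm long, 0.18 to 0.29 kg, lying on its side, free to roll; this point is its centre, its own x axis the cylinder axis (y, z turn with rolling). The flat end faces (60 mm apart) are the clear place to grip. Starts in a lane of the black foam tray left of the hatch. Two or three pods are present; an absent one reads None
- pod1_center (a point): pod: black cylinder, aluminium end bands, diameter 50 mm, 60 mm long, 0.18 to 0.29 kg, lying on its side, free to roll; this point is its centre, its own x axis the cylinder axis (y, z turn with rolling). The flat end faces (60 mm apart) are the clear place to grip. Starts in a lane of the black foam tray left of the hatch. Two or three pods are present; an absent one reads None
- pod2_center (a point): pod: black cylinder, aluminium end bands, diameter 50 mm, 60 mm long, 0.18 to 0.29 kg, lying on its side, free to roll; this point is its centre, its own x axis the cylinder axis (y, z turn with rolling). The flat end faces (60 mm apart) are the clear place to grip. Starts in a lane of the black foam tray left of the hatch. Two or three pods are present; an absent one reads None
- gap_left (a point): fixed rack on the clean side: white base 165 x 190 x 8 mm carrying a bottom row of three identical clamped pods, axes along the rack's x, 54 mm apart in y, centres 33 mm high. This point is where a pod's centre lies (75.1 mm high) when saddled in the gap on the row's +y side; axes are the rack's (x along the pods)
- gap_right (a point): same for the gap on the row's -y side, 54 mm from the other gap
- crown (a point): same for a pod saddled on top of the two pods in the gaps (117.2 mm high)
- dowels (a point): point midway between the two steel dowel pins, on the top of the rack's base (8 mm above the bench), 78 mm on the -x side of the pods' middle; axes are the rack's. Pins stand at y = -65 and 65 mm, diameter 10 mm, 23 mm high with tapered tips
- guard_foot (a point): loose end guard, 0.4 kg, on the clean side: steel foot plate 44 (x) x 170 (y) x 8 mm with two through holes of 13 mm at y = -65 and 65 mm, x = 0; a white fence 6 mm thick, 170 wide stands along the +x edge to 83 mm high; this point is the centre of the foot's underside, z up. Fitted, it coincides with point dowels, axes the same way (fence towards the pods)
- guard_grip (a point): aluminium grip fin in the middle of the guard: 14 mm thick along the guard's y, 24 mm along x, top 105 mm above the foot's underside; this point is its middle at 85 mm height, 3 mm on the +x side of the foot's centre, right above the centre of mass, so the guard hangs level from it; guard axes
- can_mid (a point): bystander: green spray can, 56 mm diameter, 150 mm high, its centre; leave alone
- wrench_mid (a point): bystander: steel wrench lying on the bench; leave alone
- bin_mid (a point): bystander: orange plastic bin 90 x 120 x 45 mm, its centre; leave alone
Mind the look-alikes: they are no part of the job. Leave any pink or purple look-alike of the part that bears pod0_center alone.

How it is judged:
On the way, in this order (a step that is already met when the one before it is completed fails the run):
1. the outer door is open while the inner one is shut (value of joint outer_door above 0.11 m and value of joint inner_door below 0.008 m), for 0.1 s.
2. all pods lie inside the chamber and both doors are shut (x of pod0_center in the frame of hatch_base between -0.072 and 0.072 m and y of pod0_center in the frame of hatch_base between -0.112 and 0.112 m and z of each of pod0_center, pod1_center, pod2_center in the frame of hatch_base below 0.07 m and x of pod1_center in the frame of hatch_base between -0.072 and 0.072 m and y of pod1_center in the frame of hatch_base between -0.112 and 0.112 m and x of pod2_center in the frame of hatch_base between -0.072 and 0.072 m and y of pod2_center in the frame of hatch_base between -0.112 and 0.112 m and value of joint each of outer_door, inner_door below 0.008 m), for 0.2 s.
3. the inner door is open with the outer one shut (value of joint inner_door above 0.11 m and value of joint outer_door below 0.008 m), for 0.1 s.
At the end, for the whole second after the job is handed in: each pod rests in a gap of the clamped row or on top of the two in the gaps (12 mm along its axis, 7 mm across, 5 mm in height, 0.12 rad), both doors shut within 8 mm, the guard flat over both dowels (4 mm), fence towards the pods, all at rest (((x of pod0_center in the frame of gap_left between -0.012 and 0.012 m and y of pod0_center in the frame of gap_left between -0.007 and 0.007 m and z of pod0_center in the frame of gap_left between -0.005 and 0.005 m) or (x of pod0_center in the frame of gap_right between -0.012 and 0.012 m and y of pod0_center in the frame of gap_right between -0.007 and 0.007 m and z of pod0_center in the frame of gap_right between -0.005 and 0.005 m) or (x of pod0_center in the frame of crown between -0.012 and 0.012 m and y of pod0_center in the frame of crown between -0.007 and 0.007 m and z of pod0_center in the frame of crown between -0.005 and 0.005 m)) and angle between the x axis of each of pod0_center, pod1_center, pod2_center and the x axis of dowels, either way round below 0.12 rad and linear speed of each of pod0, pod1, pod2, guard below 0.02 m/s and ((x of pod1_center in the frame of gap_left between -0.012 and 0.012 m and y of pod1_center in the frame of gap_left between -0.007 and 0.007 m and z of pod1_center in the frame of gap_left between -0.005 and 0.005 m) or (x of pod1_center in the frame of gap_right between -0.012 and 0.012 m and y of pod1_center in the frame of gap_right between -0.007 and 0.007 m and z of pod1_center in the frame of gap_right between -0.005 and 0.005 m) or (x of pod1_center in the frame of crown between -0.012 and 0.012 m and y of pod1_center in the frame of crown between -0.007 and 0.007 m and z of pod1_center in the frame of crown between -0.005 and 0.005 m)) and ((x of pod2_center in the frame of gap_left between -0.012 and 0.012 m and y of pod2_center in the frame of gap_left between -0.007 and 0.007 m and z of pod2_center in the frame of gap_left between -0.005 and 0.005 m) or (x of pod2_center in the frame of gap_right between -0.012 and 0.012 m and y of pod2_center in the frame of gap_right between -0.007 and 0.007 m and z of pod2_center in the frame of gap_right between -0.005 and 0.005 m) or (x of pod2_center in the frame of crown between -0.012 and 0.012 m and y of pod2_center in the frame of crown between -0.007 and 0.007 m and z of pod2_center in the frame of crown between -0.005 and 0.005 m)) and value of joint each of outer_door, inner_door below 0.008 m and distance between guard_foot and dowels below 0.004 m and angle between guard_foot's own z axis and vertical below 0.05 rad and x of guard_grip in the frame of dowels above 0 m); the robot touches nothing.
It fails at once if both doors open at once (each more than 15 mm) (value of joint each of outer_door, inner_door above 0.015 m).
It fails at once if a pod passes the screen's plane outside the chamber ((y of pod0_center in the frame of hatch_base between -0.02 and 0.02 m and (z of pod0_center in the frame of hatch_base above 0.085 m or x of pod0_center in the frame of hatch_base above 0.08 m or x of pod0_center in the frame of hatch_base below -0.08 m)) or (y of pod1_center in the frame of hatch_base between -0.02 and 0.02 m and (z of pod1_center in the frame of hatch_base above 0.085 m or x of pod1_center in the frame of hatch_base above 0.08 m or x of pod1_center in the frame of hatch_base below -0.08 m)) or (y of pod2_center in the frame of hatch_base between -0.02 and 0.02 m and (z of pod2_center in the frame of hatch_base above 0.085 m or x of pod2_center in the frame of hatch_base above 0.08 m or x of pod2_center in the frame of hatch_base below -0.08 m))).
It fails at once if the can, the wrench or the bin is moved more than 30 mm (distance of any of can_mid, wrench_mid, bin_mid from where it was at the start of the episode above 0.03 m).
Of pod0, pod1, pod2 only 2 to 3 are there at a start; the rules pass over those that are not, and their reading is None.
At some moment in a run one of guard, pod0, pod1, pod2 may be knocked a few centimetres aside while the robot is not near it.
Once in a run the grip may slacken for a moment while it holds something.
It also fails if it takes over 210 s, if anything falls off the work surface, if the arm or the gripper's body presses on something with over 40 N, if the wrist force passes 120 N, or if a joint passes its speed limit or range.

## Robot

A 7-joint arm with a two-finger parallel gripper is mounted at the origin on the work surface. World frame = base frame: x ahead of the robot, y to its left, z up, the work surface at z = 0. Lengths are in m, angles in rad, forces in N, time in s.
With the tool pointing down it reaches from about 0.425 to 0.925 m from the base axis. Payload 6.8 kg.
Tool frame: the origin (TCP) lies at the very end of the fingers, on their centre line; the grasp point (between the pads) lies 19 mm behind it; z points along the fingers, y is the line along which they close (so a half turn about z gives the same grasp; the last joint's range is limited). The gripper opens to 88 mm and grips with 3 to 60 N. Pads are 20 mm wide; open, the fingers measure 115 mm over their backs; the gripper's body (75 mm by 178 mm) begins 61 mm behind the grasp point.
Start: joints at [1.195, 0.477, 0.022, 1.555, -0.011, 1.109, -0.083], TCP at [0.179, -0.651, 0.223] pointing down, gripper open.
Joint ranges: [-2.96, 2.96], [-0.34, 2.1], [-1.41, 1.46], [0.24, 2.44], [-1.37, 4.51], [0.17, 1.92], [-2.96, 2.96]. Speed limits (rad/s): [2.39, 2.39, 3.14, 3.14, 3.14, 3.14, 3.14].

## Interface

Orientations are given as a rotation vector (axis times angle).
In Python, from station import arm gives the robot as it stands.
- The arm moves only by the tool move_arm, never from a script. Its argument "plan" is a list of rows, each a list of 3 entries, a list of its own where there are three numbers: the closure, from 0 (fully open) to 1 (shut), then the shift along the tool's x, y, z in cm, then the turn about the tool's z in rad. In form: [[claw, [dx, dy, dz], spin], ...]. A call has 1 to 5 rows; each row is the pose to reach, as a shift and turn from the pose commanded when the call began, along the tool's axes at that moment; what a row does not reach only later rows make up. A row lasts 1/8 s, in which the tool goes at most 62.5 mm and 10.7 degrees, less where a joint would pass 70% of its speed; a pose out of reach is approached as far as the arm can. A call with a gripper value outside its range is refused whole. The fingers move at their own pace and stop on an object; "force" is the grip in N (left out, the last holds). Time passes only in rows, so rows that repeat a pose let the fingers close. It gives the time, the measured TCP pose, the force, the opening and the grip force at its end, in the units of the state.
- arm.state(): the state, without advancing time (a new reading comes with each control period).
- arm.camera(name): name is "side" or "top"; returns a dict with "image" (420x560x3 uint8, blue, green, red), "K" (3x3 intrinsics, pixels), "cam_to_world" (4x4, takes a point from camera to world coordinates). Camera axes: x right, y up, looking along -z (the intrinsics and any distortion apply to the point x, -y, -z); pixel columns grow to the right and rows downward; lengths in m; the calibration is good to about 2 mm. A picture is of the moment at which its call begins. There is no depth.
- arm.hand_in(): hands the job in; it is judged then, once.
The state is a dict: "time": time; "joints": joint angles; "dq": joint speeds; "joint_torque": joint torques, N m; "position": TCP position; "eef_rot": TCP orientation; "wrist_force": force on the tool from outside, world axes, zero at the start; "wrist_torque": the same for the moment, N m; "opening": finger opening in m; "gripper_force": force on a finger pad.
Only numpy, scipy, OpenCV 4.12 (cv2) and the standard library are available. Lean on these libraries where they do the work, as an engineer would, in place of code of your own. Each camera call takes 0.05 s, during which the arm holds its last target. There are 200 camera calls.

## Working session

There is one attempt and no reset: what is moved stays moved. The work goes in short steps, Python scripts to look and compute and a tool call to move; the robot and the scene stay as the last step left them, time stands still between calls to the robot, and variables do not carry over. Pictures are saved under pics/ and viewed, at most 14 in all, crops included, and the job is handed in when it is done.

Besides the shell and the picture viewer there is one more tool, called after "Request:" as name([rows], argument=value, ...), one row to a line, values as JSON. move_arm: Moves the arm, as the interface text tells. Its arguments: {"type":"object","properties":{"plan":{"type":"array","items":{"type":"array"}},"force":{"type":"number"}},"required":["plan"]}

```bash
mkdir -p pics; ls; python3 - <<'E'
from station import arm
import cv2,numpy as np
np.set_printoptions(precision=4,suppress=True)
for n in("side","top"):
    c=arm.camera(n);cv2.imwrite(f"pics/{n}0.png",c["image"]);print(n,c["K"],c["cam_to_world"],[k for k in c])
print(arm.state())
E
```

```text
pics
side [[421.1942   0.     280.3704]
 [  0.     421.1942 208.3279]
 [  0.       0.       1.    ]] [[-0.8865  0.285  -0.3646  0.0427]
 [-0.4624 -0.5127  0.7234  1.0874]
 [ 0.0192  0.8099  0.5863  0.9175]
 [ 0.      0.      0.      1.    ]] ['image', 'K', 'cam_to_world']
top [[540.8608   0.     285.0348]
 [  0.     540.8608 213.0013]
 [  0.       0.       1.    ]] [[ 0.0454  0.9783 -0.2019  0.2096]
 [-0.999   0.0452 -0.0056  0.0771]
 [ 0.0036  0.202   0.9794  1.8162]
 [ 0.      0.      0.      1.    ]] ['image', 'K', 'cam_to_world']
{'time': 0.1, 'joints': array([ 1.1949,  0.4777,  0.0223,  1.5563, -0.0115,  1.1093, -0.0831]), 'dq': array([ 0.0007, -0.002 ,  0.0014, -0.0029,  0.0019, -0.0003,  0.0001]), 'joint_torque': array([  0.0052, -58.4084,   1.5407, -27.3312,  -0.0541,   0.0131,
         0.0001]), 'position': array([ 0.1785, -0.6504,  0.2218]), 'eef_rot': array([-3.1119, -0.4193,  0.0005]), 'wrist_force': array([-0.6878,  0.056 ,  0.6521]), 'wrist_torque': array([-0.0064, -0.0193, -0.0182]), 'gripper_force': 0.0, 'opening': 0.08767487904602239}
```

View pics/side0.png

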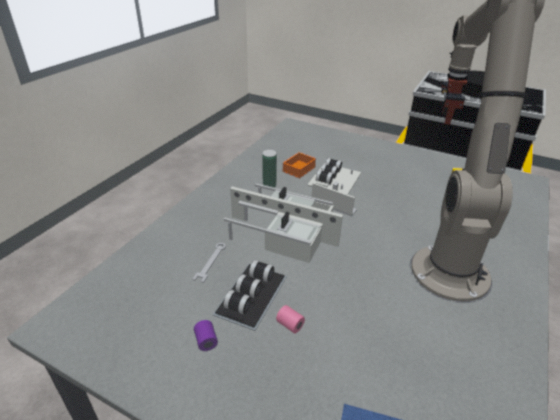

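View pics/top0.png

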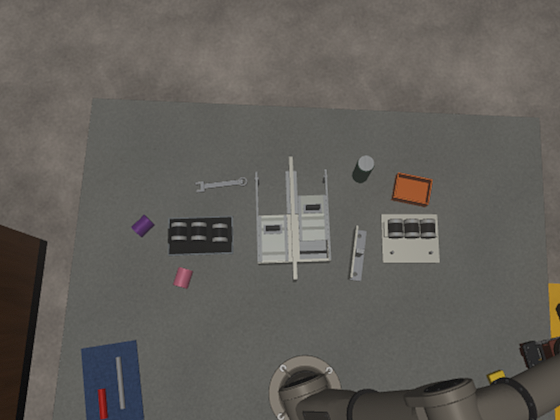

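The overview shows three pods in the tray (top px 179,231; 199,231; 219,232), the hatch at 258–330 × 215–263 with its inner door ajar, the guard at (358,253), and the rack at (411,238). Next I'll zoom in.

```bash
cat > h.py <<'E'
from station import arm
import cv2,numpy as np
np.set_printoptions(precision=4,suppress=True)
def ray(c,u,v):
    d=np.linalg.inv(c["K"])@[u,v,1.]; R=c["cam_to_world"][:3,:3]
    return c["cam_to_world"][:3,3],R@[d[0],-d[1],-d[2]]
def onz(c,u,v,z):
    o,d=ray(c,u,v);return o+d*(z-o[2])/d[2]
def two(c1,p1,c2,p2):
    o1,d1=ray(c1,*p1);o2,d2=ray(c2,*p2)
    t=np.linalg.lstsq(np.c_[d1,-d2],o2-o1,rcond=None)[0]
    a,b=o1+t[0]*d1,o2+t[1]*d2;return (a+b)/2,np.linalg.norm(a-b)
def pix(c,p):
    q=c["cam_to_world"][:3,:3].T@(np.array(p)-c["cam_to_world"][:3,3]);q=c["K"]@[q[0],-q[1],-q[2]];return q[:2]/q[2]
def crop(im,u0,v0,u1,v1,s,name):
    cv2.imwrite(name,cv2.resize(im[v0:v1,u0:u1],None,fx=s,fy=s,interpolation=cv2.INTER_CUBIC))
E
python3 - <<'E'
from h import *
a=cv2.imread("pics/top0.png");crop(a,160,150,320,270,5,"pics/t1.png");crop(a,290,150,450,290-20,5,"pics/t2.png")
b=cv2.imread("pics/side0.png");crop(b,210,145,370,265+0,5,"pics/s1.png")
E
```

```text
(no output)
```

View pics/t1.png

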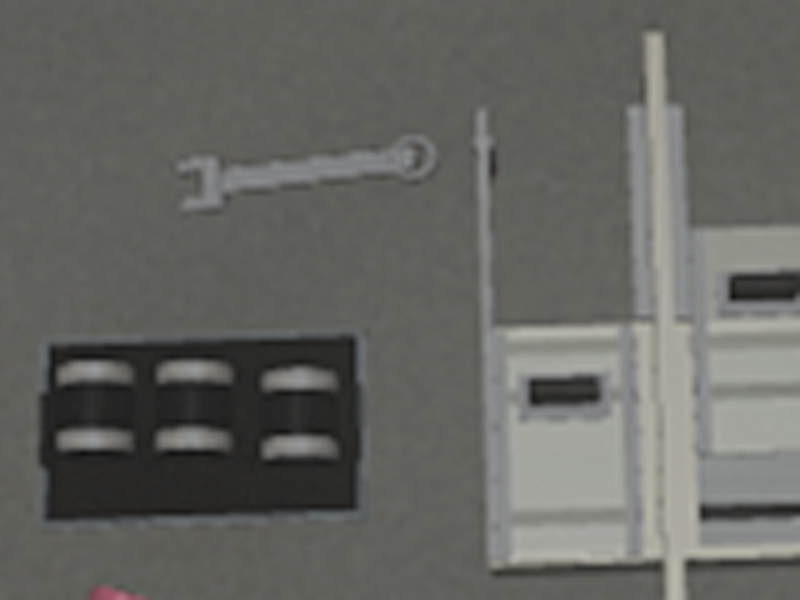

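View pics/t2.png

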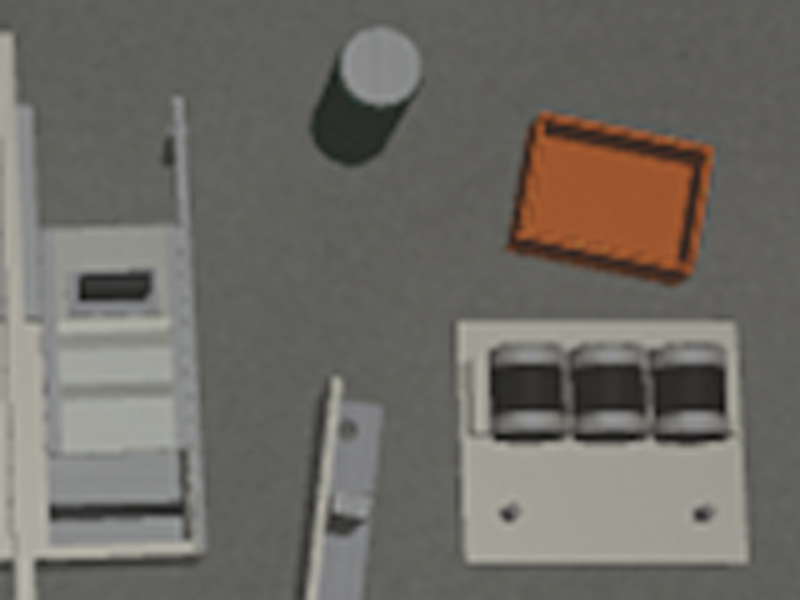

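View pics/s1.png

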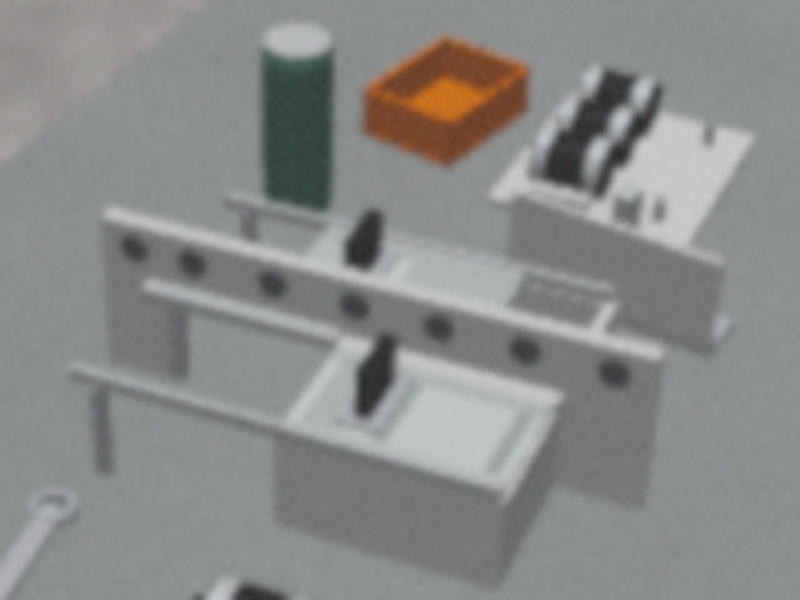

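The crops show:
- **Outer door:** shut, fin at t1 (565,386).
- **Inner door:** ajar, fin at t2 (116,284).
- **Guard:** fence towards the hatch, i.e. world +y, grip at t2 (350,500).
- **Rack:** dowels at t2 (510,512) and (704,512).

Next I'll measure.

```bash
python3 - <<'E'
from h import *
T=arm.camera("top");S=arm.camera("side")
t1=lambda x,y:(160+(x+.5)/5-.5,150+(y+.5)/5-.5)
t2=lambda x,y:(290+(x+.5)/5-.5,150+(y+.5)/5-.5)
s1=lambda x,y:(210+(x+.5)/5-.5,145+(y+.5)/5-.5)
print("outer fin",two(T,t1(565,386),S,s1(376,350)))
print("inner fin",two(T,t2(116,284),S,s1(365,222)))
print("screen near top",two(T,(294.7,278.5),S,s1(660,355)),"far",two(T,t1(655,33),S,s1(107,212)))
for n,p in dict(nearL=t1(490,570),farL=t1(495,328)).items():print("box",n,onz(T,*p,.073))
print("box nearR",onz(T,*t2(203,553),.073), "side nearL",onz(S,*s1(500,492),.073),"farL", onz(S,*s1(275,430),.073))
print("guard fin",two(T,t2(350,498),S,s1(628,192)))
print("fence top far",two(T,t2(337,378),S,s1(512,192)))
print("dowel L",two(T,t2(510,508),S,s1(658,200)),onz(T,*t2(510,510),.028),"R",two(T,t2(704,510),S,s1(708,128)),onz(T,*t2(704,511),.028))
g=cv2.cvtColor(T["image"],cv2.COLOR_BGR2GRAY)
# rack base
m=np.zeros_like(g);m[205:275,370:450]=(g[205:275,370:450]>130)*255
c=max(cv2.findContours(m,0,1)[0],key=cv2.contourArea)
P=np.array([onz(T,u,v,.008)[:2] for u,v in c[:,0]],np.float32)
print("rack",cv2.minAreaRect(P))
# pod bands
def blobs(C,u0,v0,u1,v1,th,mn=8):
    g=cv2.cvtColor(C["image"],cv2.COLOR_BGR2GRAY)[v0:v1,u0:u1]
    n,l,s,c=cv2.connectedComponentsWithStats((g>th).astype(np.uint8))
    return [(s[i],c[i]+[u0,v0]) for i in range(1,n) if mn<s[i][4]<500]
for b in blobs(T,168,219,233,252,110):print("T",b[0],b[1],onz(T,*b[1],.045))
for b in blobs(S,225,258,278,316,120):print("S",b[0],b[1])
crop(S["image"],205,245,315,330,6,"pics/s2.png")
crop(T["image"],330,210,450,290,6,"pics/t3.png")
E
```

```text
outer fin (array([0.5125, 0.1242, 0.1179]), np.float64(0.0010265496188210427))
inner fin (array([ 0.5849, -0.0013,  0.1198]), np.float64(0.0003841291807219835))
screen near top (array([0.3509, 0.047 , 0.1222]), np.float64(0.0018227261339752588)) far (array([0.7475, 0.0764, 0.1211]), np.float64(0.004052914616936276))
box nearL [0.3983 0.168  0.073 ]
box farL [0.5576 0.1735 0.073 ]
box nearR [ 0.4201 -0.0659  0.073 ] side nearL [0.4052 0.163  0.073 ] farL [0.5559 0.1771 0.073 ]
guard fin (array([ 0.4533, -0.1574,  0.0994]), np.float64(0.006498123833469467))
fence top far (array([ 0.5378, -0.1501,  0.0765]), np.float64(0.0012773820423152484))
dowel L (array([ 0.4642, -0.2743,  0.0231]), np.float64(0.0027879529223600124)) [ 0.4636 -0.273   0.028 ] R (array([ 0.4692, -0.4046,  0.02  ]), np.float64(0.003004327712078915)) [ 0.4688 -0.4022  0.028 ]
rack ((0.516342282295227, -0.3380335569381714), (0.16433660686016083, 0.19138702750205994), 2.623839855194092)
T [ 4  3 12  4 32] [177.2812 223.875 ] [0.5213 0.4437 0.045 ]
T [24  3 12  4 31] [197.5484 223.6774] [0.5251 0.3764 0.045 ]
T [45  5 12  4 32] [218.8438 225.2812] [0.523  0.3053 0.045 ]
T [ 4 17 12  4 31] [177.5161 237.2581] [0.4765 0.4391 0.045 ]
T [24 17 12  3 30] [197.5 237.2] [0.4797 0.3731 0.045 ]
T [45 18 12  4 34] [218.4706 238.7647] [0.4777 0.3033 0.045 ]
S [25 21  9 15 65] [253.7077 285.5692]
S [ 37  31  16  27 215] [272.214  306.4465]
S [14 37 10 15 74] [242.6622 301.3243]
```

View pics/s2.png

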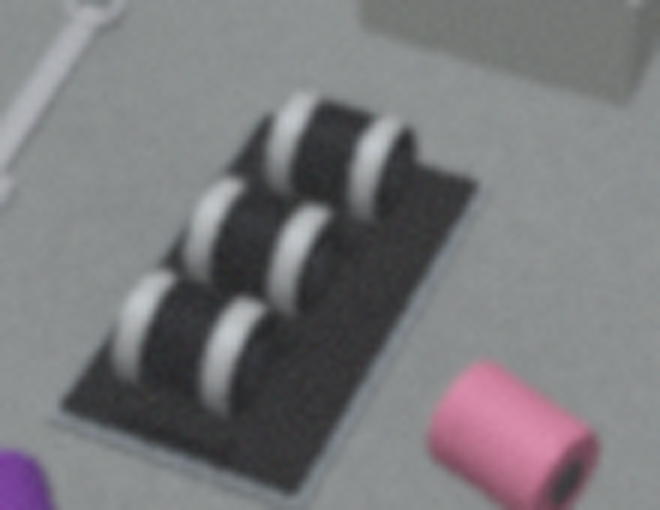

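View pics/t3.png

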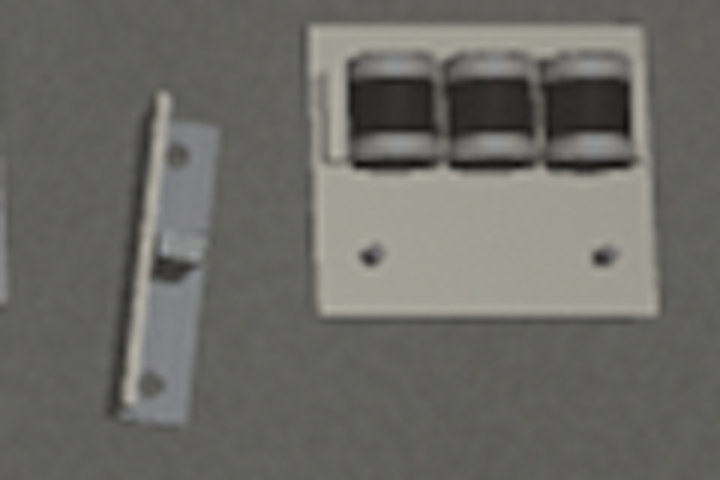

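```bash
cat >> h.py <<'E'
from scipy.spatial.transform import Rotation as Ro
HO,HY=np.array([.4884,.0571]),.075     # hatch
RO,RY=np.array([.466,-.338]),.044      # dowels
def fr(o,yaw,x,y):return o+[np.cos(yaw)*x-np.sin(yaw)*y,np.sin(yaw)*x+np.cos(yaw)*y]
H=lambda x,y:fr(HO,HY,x,y)
K=lambda x,y:fr(RO,RY,x,y)
def rel(xy,z,yaw):
    "yaw: world angle that tool y should take"
    s=arm.state();R=Ro.from_rotvec(s["eef_rot"]).as_matrix()
    y=np.arctan2(R[1,1],R[0,1]);sp=-((yaw-y+np.pi)%(2*np.pi)-np.pi)
    print("shift cm",R.T@(np.r_[xy,z]-s["position"])*100,"spin %.3f"%sp)
def st():
    s=arm.state();print("t",s["time"],s["position"],s["wrist_force"],"op %.4f gf %.1f"%(s["opening"],s["gripper_force"]))
E
python3 - <<'E'
from h import *
rel(H(.092,-.0645),.20,HY)
S=arm.camera("side");T=arm.camera("top")
for n,(x,y) in dict(A=(.499,.4414),B=(.5024,.3747),C=(.5004,.3043)).items():
    for z in(.025,.035,.045):
        o,d=ray(T,*pix(T,[x,y,.045]));p=o+d*(z-o[2])/d[2]
        e=[pix(S,p+np.r_[k*.03*np.cos(.073),k*.03*np.sin(.073),0]) for k in(-1,1)]
        print(n,p,[((q-[205,245]+.5)*6-.5) for q in e])
E
```

```text
shift cm [ 56.4077 -51.9482   2.2588] spin -1.378
A [0.5023 0.4455 0.025 ] [array([233.8338, 378.191 ]), array([117.8673, 336.5038])]
A [0.5006 0.4435 0.035 ] [array([238.6125, 361.5435]), array([122.0719, 319.9455])]
A [0.499  0.4414 0.045 ] [array([243.4329, 344.7504]), array([126.3127, 303.2446])]
B [0.5057 0.3781 0.025 ] [array([302.548 , 278.1082]), array([190.3046, 239.6758])]
B [0.5041 0.3764 0.035 ] [array([307.0445, 262.2765]), array([194.2445, 223.9215])]
B [0.5024 0.3747 0.045 ] [array([311.5809, 246.3045]), array([198.2187, 208.0297])]
C [0.5037 0.3069 0.025 ] [array([379.1132, 185.1002]), array([270.2441, 149.5808])]
C [0.502  0.3056 0.035 ] [array([383.3389, 170.0193]), array([273.929 , 134.5672])]
C [0.5004 0.3043 0.045 ] [array([387.6024, 154.8033]), array([277.6464, 119.4211])]
```

Request:
move_arm([
  [0,[20,-18.5,0],-0.9],
  [0,[20,-18.5,0],-0.9],
  [0,[20,-18.5,0],-0.9],
  [0,[20,-18.5,0],-0.9],
  [0,[20,-18.5,0],-0.9],
], force=20)

```text
time: 0.92
position: [0.325, -0.416, 0.223]
eef_rot: [2.612, 1.746, 0.001]
wrist_force: [-0.3, -0.2, -0.6]
opening: 0.088
gripper_force: 0.0
```

```bash
python3 -c "
from h import *
st();rel(H(.092,-.0645),.20,HY)"
```

```text
t 0.925 [ 0.325 -0.416  0.223] [-0.2841 -0.2049 -0.5513] op 0.0880 gf 0.0
shift cm [48.3465  8.1362  2.3404] spin -0.467
```

Request:
move_arm([
  [0,[29,4.9,2],-0.467],
  [0,[29,4.9,2],-0.467],
  [0,[29,4.9,2],-0.467],
  [0,[29,4.9,2],-0.467],
  [0,[29,4.9,2],-0.467],
])

```text
time: 1.55
position: [0.4826, -0.1694, 0.2028]
eef_rot: [2.146, 2.293, 0.001]
wrist_force: [0.1, -0.3, 0.7]
opening: 0.0876
gripper_force: 0.0
```

```bash
python3 -c "
from h import *
st();rel(H(.092,-.0645),.16,HY)"
```

```text
t 1.55 [ 0.4826 -0.1694  0.2028] [ 0.1    -0.2537  0.7363] op 0.0876 gf 0.0
shift cm [16.1963 11.3297  4.2944] spin -0.009
```

Request:
move_arm([
  [0,[16.2,11.3,4.3],-0.009],
  [0,[16.2,11.3,4.3],-0.009],
  [0,[16.2,11.3,4.3],-0.009],
  [0,[16.2,11.3,4.3],-0.009],
  [0,[16.2,11.3,4.3],-0.009],
])

```text
time: 2.17
position: [0.5837, -0.0027, 0.1593]
eef_rot: [-2.137, -2.302, 0.001]
wrist_force: [-1.3, -0.4, 0.7]
opening: 0.0877
gripper_force: 0.0
```

Request:
move_arm([
  [0,[0,0,7.3],0],
  [0,[0,0,7.3],0],
  [0,[0,0,7.3],0],
  [1,[0,0,7.3],0],
  [1,[0,0,7.3],0],
], force=20)

```text
time: 2.8
position: [0.5849, -0.0033, 0.0884]
eef_rot: [2.138, 2.299, 0.003]
wrist_force: [-0.6, -0.3, 0.0]
opening: 0.0714
gripper_force: 0.0
```

Request:
move_arm([
  [1,[0,0,0],0],
  [1,[0,0,0],0],
  [1,[0,0,0],0],
])

```text
time: 3.18
position: [0.5838, -0.0031, 0.0867]
eef_rot: [2.139, 2.301, 0.0]
wrist_force: [-0.2, 0.3, -0.6]
opening: 0.0412
gripper_force: 0.0
```

```bash
python3 -c "
from h import *
st();rel(H(.029,-.0645),.087,HY)"
```

```text
t 3.175 [ 0.5838 -0.0031  0.0867] [-0.2001  0.3232 -0.6273] op 0.0412 gf 0.0
shift cm [ 0.2609 -6.1606 -0.0263] spin -0.002
```

Request:
move_arm([
  [1,[0,0,0],0],
  [1,[0,0,0],0],
  [1,[0,0,0],0],
  [1,[0,0,0],0],
])

```text
time: 3.68
position: [0.5842, -0.0032, 0.0867]
eef_rot: [2.138, 2.301, 0.001]
wrist_force: [1.2, -0.5, -1.7]
opening: 0.0121
gripper_force: 20.0
```

Request:
move_arm([
  [1,[0,-2,0],0],
  [1,[0,-4,0],0],
  [1,[0,-5.5,0],0],
  [1,[0,-5.5,0],0],
  [1,[0,-5.5,0],0],
])

```text
time: 4.3
position: [0.5287, -0.0076, 0.0867]
eef_rot: [-2.139, -2.301, 0.002]
wrist_force: [-2.0, -3.2, 2.2]
opening: 0.0117
gripper_force: 20.0
```

Request:
move_arm([
  [1,[0,-0.4,0],0],
  [1,[0,-0.8,0],0],
  [1,[0,-0.8,0],0],
])

```text
time: 4.68
position: [0.5236, -0.008, 0.0867]
eef_rot: [2.137, 2.298, 0.007]
wrist_force: [10.8, -3.2, -10.8]
opening: 0.0122
gripper_force: 20.0
```

```bash
python3 -c "
from h import *
st();rel(H(.029,-.0645),.087,HY)"
```

```text
t 4.675 [ 0.5236 -0.008   0.0867] [ 10.7647  -3.1556 -10.8065] op 0.0122 gf 20.0
shift cm [ 0.3029 -0.126  -0.0271] spin -0.003
```

Request:
move_arm([
  [0.5,[0,0.2,0],0],
  [0.5,[0,0.2,0],0],
  [0.5,[0,0.2,0],0],
  [0.5,[0,0.2,-7],0],
  [0.5,[0,0.2,-7],0],
])

```text
time: 5.3
position: [0.5252, -0.0069, 0.1602]
eef_rot: [2.136, 2.298, 0.007]
wrist_force: [0.1, -0.9, 0.7]
opening: 0.0438
gripper_force: 0.0
```

Request:
move_arm([
  [0.5,[6,0,0],0],
  [0.5,[13.2,0,0],0],
  [0.5,[13.2,0,0],0],
  [0.5,[13.2,0,3],0],
  [0.5,[13.2,0,7],0],
])

```text
time: 5.92
position: [0.514, 0.1234, 0.0862]
eef_rot: [2.139, 2.299, 0.002]
wrist_force: [-0.3, -0.6, -0.6]
opening: 0.0439
gripper_force: 0.0
```

Request:
move_arm([
  [1,[0,0,0],0],
  [1,[0,0,0],0],
  [1,[0,0,0],0],
  [1,[0,0,0],0],
  [1,[0,0,0],0],
])

```text
time: 6.55
position: [0.514, 0.124, 0.0879]
eef_rot: [2.138, 2.3, 0.002]
wrist_force: [-1.3, -1.6, 6.8]
opening: 0.0119
gripper_force: 20.0
```

```bash
python3 - <<'E'
from h import *
st();rel(H(.030,.0645),.087,HY)
T=arm.camera("top");crop(T["image"],160,150,320,270,5,"pics/t4.png")
E
```

```text
t 6.55 [0.514  0.124  0.0879] [-1.2957 -1.5788  6.7723] op 0.0119 gf 20.0
shift cm [-0.0314 -0.0521  0.0904] spin -0.002
```

View pics/t4.png

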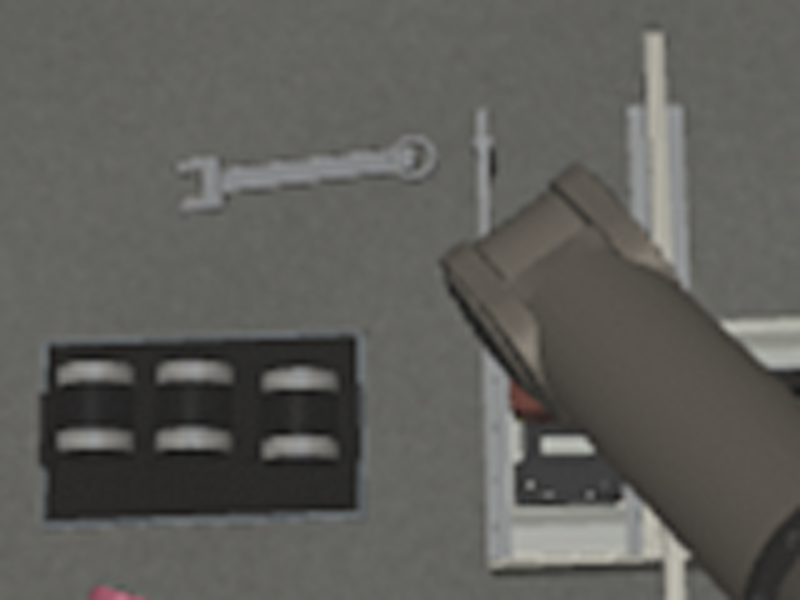

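Request:
move_arm([
  [1,[0,4,0],0],
  [1,[0,8,0],0],
  [1,[0,12,0],0],
  [1,[0,13.7,0],0],
  [1,[0,13.7,0],0],
])

```text
time: 7.22
position: [0.6519, 0.1352, 0.0877]
eef_rot: [2.138, 2.3, 0.006]
wrist_force: [1.9, 1.7, 2.6]
opening: 0.0122
gripper_force: 2.0
```

Request:
move_arm([
  [1,[0,0,0],0],
  [0.5,[0,0,0],0],
  [0.5,[0,0,0],0],
  [0.5,[0,0,-4],0],
  [0,[0,0,-7],0],
])

```text
time: 7.85
position: [0.6495, 0.1335, 0.1574]
eef_rot: [-2.139, -2.3, 0.002]
wrist_force: [0.8, 0.6, -0.3]
opening: 0.0484
gripper_force: 0.0
```

```bash
python3 - <<'E'
from h import *
st();rel([.502,.3055],.11,HY)
E
```

```text
t 7.85 [0.6495 0.1335 0.1574] [ 0.7531  0.639  -0.2847] op 0.0484 gf 0.0
shift cm [ 18.2307 -13.4556   4.7384] spin -0.002
```

Request:
move_arm([
  [0,[18.2,-13.5,4.7],0],
  [0,[18.2,-13.5,4.7],0],
  [0,[18.2,-13.5,4.7],0],
  [0,[18.2,-13.5,4.7],0],
  [0,[18.2,-13.5,4.7],0],
])

```text
time: 8.48
position: [0.4981, 0.3085, 0.1091]
eef_rot: [-2.13, -2.307, 0.003]
wrist_force: [-0.1, 0.8, 0.8]
opening: 0.0878
gripper_force: 0.0
```

Request:
move_arm([
  [0,[0,0,4],0],
  [0,[0,0,8],0],
  [0,[0,0,8.8],0],
  [1,[0,0,8.8],0],
  [1,[0,0,8.8],0],
], force=30)

```text
time: 9.1
position: [0.5032, 0.3061, 0.0232]
eef_rot: [2.139, 2.3, 0.004]
wrist_force: [0.1, 0.2, 0.0]
opening: 0.0711
gripper_force: 0.0
```

Request:
move_arm([
  [1,[0,0,0],0],
  [1,[0,0,0],0],
  [1,[0,0,0],0],
  [1,[0,0,0],0],
])

```text
time: 9.6
position: [0.5022, 0.3061, 0.0228]
eef_rot: [2.138, 2.301, 0.001]
wrist_force: [-2.7, -0.6, 6.9]
opening: 0.06
gripper_force: 30.0
```

```bash
python3 - <<'E'
from h import *
st()
E
```

```text
t 9.6 [0.5022 0.3061 0.0228] [-2.6819 -0.5672  6.9086] op 0.0600 gf 30.0
```

Request:
move_arm([
  [1,[0,0,-2],0],
  [1,[0,0,-6],0],
  [1,[0,0,-10],0],
  [1,[0,0,-11],0],
  [1,[0,0,-11],0],
])

```text
time: 10.22
position: [0.5023, 0.3055, 0.1321]
eef_rot: [2.139, 2.3, 0.002]
wrist_force: [0.5, -0.1, -1.4]
opening: 0.0601
gripper_force: 30.0
```

```bash
python3 - <<'E'
from h import *
st();rel(H(0,.070),.11,HY)
E
```

```text
t 10.225 [0.5023 0.3055 0.1321] [ 0.5374 -0.1183 -1.3902] op 0.0601 gf 30.0
shift cm [-17.6748  -3.2112   2.2079] spin -0.002
```

Request:
move_arm([
  [1,[-6,-1.5,0],0],
  [1,[-12,-3.2,0],0],
  [1,[-17.7,-3.2,0],0],
  [1,[-17.7,-3.2,0],0],
  [1,[-17.7,-3.2,0],0],
])

```text
time: 10.85
position: [0.4824, 0.1269, 0.1307]
eef_rot: [-2.138, -2.3, 0.002]
wrist_force: [-0.2, 0.7, -2.0]
opening: 0.0599
gripper_force: 30.0
```

Request:
move_arm([
  [1,[0,0,4],0],
  [1,[0,0,8],0],
  [1,[0,0,9.9],0],
  [1,[0,0,9.9],0],
  [1,[0,0,9.9],0],
])

```text
time: 11.48
position: [0.4834, 0.1279, 0.033]
eef_rot: [2.137, 2.302, 0.001]
wrist_force: [0.3, -0.0, -1.5]
opening: 0.06
gripper_force: 30.0
```

```bash
python3 - <<'E'
from h import *
st();rel(H(0,.070),.030,HY)
E
```

```text
t 11.475 [0.4834 0.1279 0.033 ] [ 0.3022 -0.0412 -1.5086] op 0.0600 gf 30.0
shift cm [-0.0964 -0.027   0.3005] spin -0.001
```

Request:
move_arm([
  [1,[0,0,0.3],0],
  [0,[0,0,0.3],0],
  [0,[0,0,0.3],0],
  [0,[0,0,0.3],0],
  [0,[0,0,0.3],0],
])

```text
time: 12.1
position: [0.4831, 0.1268, 0.0298]
eef_rot: [2.139, 2.301, 0.0]
wrist_force: [-0.0, -0.3, 0.9]
opening: 0.0876
gripper_force: 0.0
```

Request:
move_arm([
  [0,[0,0,-5],0],
  [0,[0,0,-10],0],
  [0,[7,0,-10],0],
  [0,[14,1,-10],0],
  [0,[20,2,-10],0],
])

```text
time: 12.72
position: [0.4875, 0.3152, 0.13]
eef_rot: [2.14, 2.299, 0.001]
wrist_force: [1.0, -0.4, 0.8]
opening: 0.088
gripper_force: 0.0
```

```bash
python3 - <<'E'
from h import *
st();rel([.504,.376],.022,HY)
T=arm.camera("top");crop(T["image"],160,150,320,270,5,"pics/t5.png")
E
```

```text
t 12.725 [0.4875 0.3152 0.13  ] [ 0.9666 -0.3774  0.7898] op 0.0880 gf 0.0
shift cm [ 5.9469  2.0751 10.8035] spin -0.003
```

View pics/t5.png

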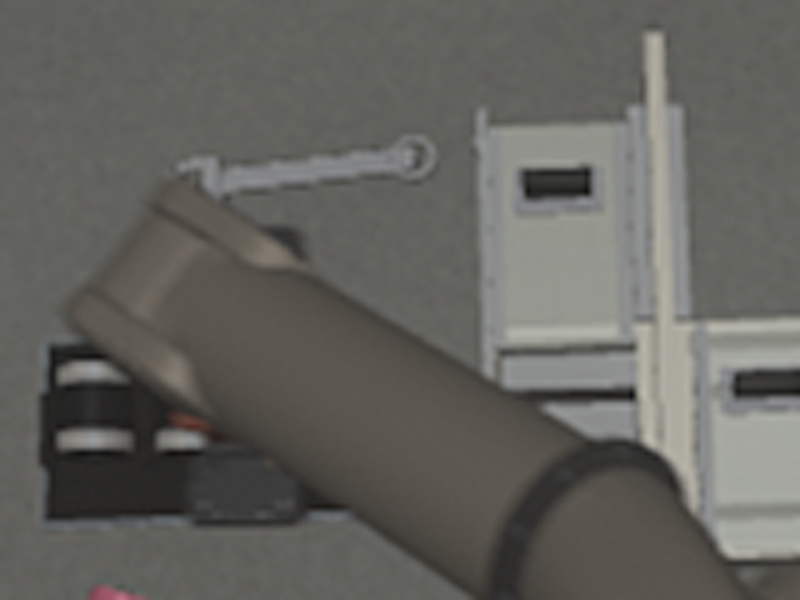

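The outer door is open (fin at t5 560,185) with no pod left under the part I can see. The other two pods haven't moved (t5 95,405 and 185,405).

Request:
move_arm([
  [0,[5.9,2.1,2],0],
  [0,[5.9,2.1,2],0],
  [0,[5.9,2.1,2],0],
  [0,[5.9,2.1,6],0],
  [0,[5.9,2.1,10.8],0],
])

```text
time: 13.4
position: [0.5057, 0.3726, 0.0224]
eef_rot: [2.14, 2.297, 0.004]
wrist_force: [-0.3, -0.4, -0.2]
opening: 0.0879
gripper_force: 0.0
```

Request:
move_arm([
  [1,[0,0,0],0],
  [1,[0,0,0],0],
  [1,[0,0,0],0],
  [1,[0,0,0],0],
  [1,[0,0,0],0],
])

```text
time: 14.02
position: [0.5044, 0.3748, 0.0239]
eef_rot: [2.138, 2.3, 0.003]
wrist_force: [-2.1, -2.1, 8.2]
opening: 0.0598
gripper_force: 30.0
```

```bash
python3 - <<'E'
from h import *
st();rel(H(0,.070),.030,HY)
E
```

```text
t 14.025 [0.5044 0.3748 0.0239] [-2.0869 -2.0841  8.1892] op 0.0598 gf 30.0
shift cm [-24.5729  -3.9292  -0.643 ] spin -0.002
```

Request:
move_arm([
  [1,[0,0,-4],0],
  [1,[0,0,-9],0],
  [1,[0,0,-11],0],
  [1,[-4,-1,-11],0],
  [1,[-9,-3.8,-11],0],
])

```text
time: 14.65
position: [0.4729, 0.2811, 0.1314]
eef_rot: [2.139, 2.301, 0.002]
wrist_force: [0.6, -0.7, -2.6]
opening: 0.0598
gripper_force: 30.0
```

Request:
move_arm([
  [1,[-6,0,0],0],
  [1,[-12,0,0],0],
  [1,[-15.6,0,0],0],
  [1,[-15.6,0,0],0],
  [1,[-15.6,0,0],0],
])

```text
time: 15.28
position: [0.4837, 0.1268, 0.1315]
eef_rot: [-2.138, -2.301, -0.001]
wrist_force: [-1.0, 1.1, -3.0]
opening: 0.0597
gripper_force: 30.0
```

```bash
python3 - <<'E'
from h import *
st();rel(H(0,.070),.030,HY)
T=arm.camera("top");S=arm.camera("side");a=T["image"][150:270,160:320];b=S["image"][185:275,225:345]
cv2.imwrite("pics/c6.png",np.hstack([cv2.resize(a,(400,300),interpolation=2),cv2.resize(b,(400,300),interpolation=2)]))
E
```

```text
t 15.275 [0.4837 0.1268 0.1315] [-0.9503  1.1234 -2.9662] op 0.0597 gf 30.0
shift cm [ 0.0116 -0.0572 10.1542] spin -0.002
```

View pics/c6.png

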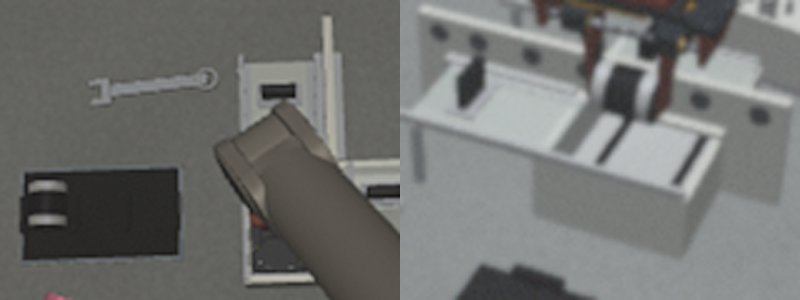

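The pod in the gripper hangs over the empty outer bay (side half, about 625,88), so the first pod has rolled in.

Request:
move_arm([
  [1,[0,0,4],0],
  [1,[0,0,8],0],
  [1,[0,0,10.1],0],
  [1,[0,0,10.1],0],
  [1,[0,0,10.1],0],
])

```text
time: 16.0
position: [0.4839, 0.1274, 0.0307]
eef_rot: [-2.137, -2.303, -0.001]
wrist_force: [-0.1, 0.4, -1.7]
opening: 0.0603
gripper_force: 30.0
```

Request:
move_arm([
  [0,[0,0,0],0],
  [0,[0,0,0],0],
  [0,[0,0,0],0],
  [0,[0,0,0],0],
  [0,[0,0,0],0],
])

```text
time: 16.62
position: [0.4839, 0.1261, 0.0307]
eef_rot: [2.139, 2.301, 0.0]
wrist_force: [0.1, 0.0, 0.5]
opening: 0.0877
gripper_force: 0.0
```

Request:
move_arm([
  [0,[0,0,-5],0],
  [0,[0,0,-10],0],
  [0,[7,0,-10],0],
  [0,[14,1,-10],0],
  [0,[20,2,-10],0],
])

```text
time: 17.25
position: [0.4883, 0.3144, 0.131]
eef_rot: [2.14, 2.299, 0.001]
wrist_force: [1.8, -0.2, 0.3]
opening: 0.0881
gripper_force: 0.0
```

```bash
python3 - <<'E'
from h import *
st();rel([.5005,.443],.022,HY)
E
```

```text
t 17.25 [0.4883 0.3144 0.131 ] [ 1.7937 -0.219   0.3499] op 0.0881 gf 0.0
shift cm [12.7381  2.128  10.8963] spin -0.003
```

Request:
move_arm([
  [0,[6,1,2],0],
  [0,[12.7,2.1,2],0],
  [0,[12.7,2.1,2],0],
  [0,[12.7,2.1,6],0],
  [0,[12.7,2.1,10.9],0],
])

```text
time: 17.88
position: [0.501, 0.4409, 0.0216]
eef_rot: [2.139, 2.299, 0.003]
wrist_force: [0.2, -0.4, 0.6]
opening: 0.0879
gripper_force: 0.0
```

Request:
move_arm([
  [0,[0,0,0],0],
  [1,[0,0,0],0],
  [1,[0,0,0],0],
  [1,[0,0,0],0],
  [1,[0,0,0],0],
])

```text
time: 18.5
position: [0.4997, 0.4421, 0.0233]
eef_rot: [-2.139, -2.301, -0.002]
wrist_force: [-2.6, -1.2, 7.8]
opening: 0.0598
gripper_force: 30.0
```

Request:
move_arm([
  [1,[0,0,0],0],
  [1,[0,0,-4],0],
  [1,[0,0,-9],0],
  [1,[0,0,-11],0],
  [1,[-2,0,-11],0],
])

```text
time: 19.12
position: [0.501, 0.4227, 0.1327]
eef_rot: [-2.136, -2.303, -0.005]
wrist_force: [-0.0, -0.6, -2.5]
opening: 0.0598
gripper_force: 30.0
```

```bash
python3 - <<'E'
from h import *
st();rel(H(0,.070),.030,HY)
E
```

```text
t 19.125 [0.501  0.4227 0.1327] [-0.0418 -0.5985 -2.4918] op 0.0598 gf 30.0
shift cm [-29.3885  -4.0214  10.1848] spin 0.000
```

Request:
move_arm([
  [1,[-6,-1,0],0],
  [1,[-12,-3,0],0],
  [1,[-18,-4,0],0],
  [1,[-24,-4,0],0],
  [1,[-29.4,-4,0],0],
])

```text
time: 19.75
position: [0.4808, 0.1204, 0.1295]
eef_rot: [-2.141, -2.298, 0.007]
wrist_force: [1.5, 0.6, -2.3]
opening: 0.0601
gripper_force: 30.0
```

Request:
move_arm([
  [1,[0,0,0],0],
  [1,[0,0,0],0],
])

```text
time: 20.0
position: [0.4816, 0.1239, 0.1303]
eef_rot: [-2.14, -2.298, 0.003]
wrist_force: [-0.4, 0.1, -2.6]
opening: 0.0596
gripper_force: 30.0
```

```bash
python3 - <<'E'
from h import *
st();rel(H(0,.070),.030,HY)
S=arm.camera("side");b=cv2.resize(S["image"][185:275,225:345],(400,300),interpolation=2)
a=cv2.imread("pics/c6.png")[:,400:]
cv2.imwrite("pics/s7.png",b)
d=cv2.absdiff(a,b).max(2);print(d[110:180,180:300].mean(),d[110:180,180:300].max(), d.mean())
E
```

```text
t 20.0 [0.4816 0.1239 0.1303] [-0.4105  0.0641 -2.5654] op 0.0596 gf 30.0
shift cm [ 0.2901  0.2027 10.028 ] spin -0.004
16.240833333333335 149 5.265116666666667
```

View pics/s7.png

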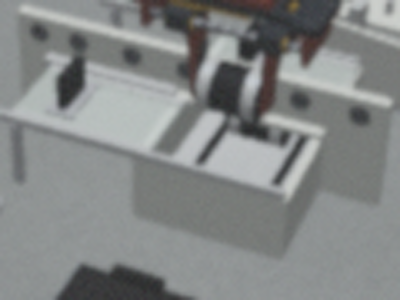

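```bash
python3 - <<'E'
from h import *
S=arm.camera("side")
for p in((240,128),(260,135),(285,137)):
    u,v=225+p[0]*.3,185+p[1]*.3
    for z in(.03,.045,.06):
        q=onz(S,u,v,z)[:2]-HO;c,s=np.cos(HY),np.sin(HY);print(p,z,c*q[0]+s*q[1],-s*q[0]+c*q[1])
E
```

```text
(240, 128) 0.03 0.014551418084173406 -0.015412855650699666
(240, 128) 0.045 0.008099283344076327 0.0027765805698202113
(240, 128) 0.06 0.0016471486039791189 0.020966016790339877
(260, 135) 0.03 -0.008315911438537507 -0.01312008259762342
(260, 135) 0.045 -0.01438157064261093 0.00503060398692395
(260, 135) 0.06 -0.020447229846684352 0.023181290571471322
(285, 137) 0.03 -0.032737488403007296 -0.020700594650506863
(285, 137) 0.045 -0.03839040408849401 -0.002421791555631477
(285, 137) 0.06 -0.0440433197739806 0.015857011539243904
```

The dark patch at (255,130) fits the second pod resting behind the first, at hatch y of about −35 mm. I'll place the third now.

Request:
move_arm([
  [1,[0.2,0.1,4],0],
  [1,[0.2,0.1,8],0],
  [1,[0.2,0.1,10],0],
  [1,[0.2,0.1,10],0],
  [1,[0.2,0.1,10],0],
])

```text
time: 20.72
position: [0.4834, 0.1285, 0.0316]
eef_rot: [-2.136, -2.303, -0.0]
wrist_force: [0.3, -0.2, -2.5]
opening: 0.0599
gripper_force: 30.0
```

Request:
move_arm([
  [0,[0,0,0],0],
  [0,[0,0,0],0],
  [0,[0,0,0],0],
  [0,[0,0,0],0],
  [0,[0,0,0],0],
])

```text
time: 21.35
position: [0.4836, 0.1272, 0.0317]
eef_rot: [2.139, 2.301, 0.0]
wrist_force: [0.2, -1.0, -0.3]
opening: 0.0879
gripper_force: 0.0
```

Request:
move_arm([
  [0,[0,0,-5],0],
  [0,[0,0,-11],0],
  [0.4,[0,5,-13],0],
  [0.5,[0,11,-13],0],
  [0.5,[0,16,-13],0],
])

```text
time: 21.98
position: [0.6455, 0.1385, 0.1622]
eef_rot: [2.139, 2.299, 0.001]
wrist_force: [0.2, 0.0, 0.3]
opening: 0.0611
gripper_force: 0.0
```

```bash
python3 - <<'E'
from h import *
st();rel(H(.168,.0645),.087,HY)
E
```

```text
t 21.975 [0.6455 0.1385 0.1622] [0.2015 0.0151 0.2547] op 0.0611 gf 0.0
shift cm [-0.4877  0.517   7.5251] spin -0.003
```

Request:
move_arm([
  [0.5,[-0.5,0.5,3],0],
  [0.5,[-0.5,0.5,7.5],0],
  [1,[-0.5,0.5,7.5],0],
  [1,[-0.5,0.5,7.5],0],
  [1,[-0.5,0.5,7.5],0],
], force=20)

```text
time: 22.6
position: [0.6492, 0.1346, 0.0882]
eef_rot: [2.138, 2.3, 0.003]
wrist_force: [0.5, -0.5, 0.1]
opening: 0.0171
gripper_force: 0.0
```

Request:
move_arm([
  [1,[0,0,0],0],
  [1,[0,0,0],0],
  [1,[0,0,0],0],
  [1,[0,0,0],0],
])

```text
time: 23.1
position: [0.6491, 0.1344, 0.088]
eef_rot: [2.138, 2.3, 0.002]
wrist_force: [-1.6, -1.0, 6.6]
opening: 0.0121
gripper_force: 20.0
```

Request:
move_arm([
  [1,[0,-4,0],0],
  [1,[0,-8,0],0],
  [1,[0,-12,0],0],
  [1,[0,-13.2,0],0],
  [1,[0,-13.2,0],0],
])

```text
time: 23.72
position: [0.5168, 0.1238, 0.0879]
eef_rot: [2.137, 2.3, -0.001]
wrist_force: [-1.8, -4.0, 9.7]
opening: 0.0121
gripper_force: 20.0
```

Request:
move_arm([
  [1,[0,-0.4,0],0],
  [1,[0,-0.8,0],0],
  [1,[0,-0.8,0],0],
])

```text
time: 24.1
position: [0.5131, 0.1236, 0.088]
eef_rot: [2.137, 2.296, 0.009]
wrist_force: [9.4, -2.6, -0.9]
opening: 0.0119
gripper_force: 20.0
```

```bash
python3 - <<'E'
from h import *
st();rel(H(.030,.0645),.087,HY)
E
```

```text
t 24.1 [0.5131 0.1236 0.088 ] [ 9.4458 -2.585  -0.9123] op 0.0119 gf 20.0
shift cm [0.0011 0.0418 0.1006] spin -0.003
```

Request:
move_arm([
  [0.5,[0,0.3,0],0],
  [0.5,[0,0.3,0],0],
  [0.5,[0,0.3,0],0],
  [0.5,[0,0.3,-7],0],
  [0.5,[0,0.3,-7],0],
])

```text
time: 24.72
position: [0.5138, 0.1257, 0.1601]
eef_rot: [2.136, 2.299, 0.008]
wrist_force: [-0.7, -0.1, -0.4]
opening: 0.0439
gripper_force: 0.0
```

Request:
move_arm([
  [0.5,[-6,0,0],0],
  [0.5,[-12.9,0,0],0],
  [0.5,[-12.9,0,0],0],
  [0.5,[-12.9,0,3],0],
  [0.5,[-12.9,0,7.1],0],
])

```text
time: 25.35
position: [0.5219, -0.0035, 0.0854]
eef_rot: [2.138, 2.3, 0.003]
wrist_force: [0.2, -0.1, -0.3]
opening: 0.0439
gripper_force: 0.0
```

Request:
move_arm([
  [1,[0,0,0],0],
  [1,[0,0,0],0],
  [1,[0,0,0],0],
  [1,[0,0,0],0],
  [1,[0,0,0],0],
])

```text
time: 25.98
position: [0.5233, -0.0039, 0.087]
eef_rot: [2.137, 2.299, 0.005]
wrist_force: [5.1, 1.4, 3.2]
opening: 0.012
gripper_force: 20.0
```

```bash
python3 - <<'E'
from h import *
st();rel(H(.030,-.0645),.087,HY)
T=arm.camera("top");S=arm.camera("side");a=T["image"][150:270,230:390];b=S["image"][185:275,225:345]
cv2.imwrite("pics/c8.png",np.hstack([cv2.resize(a,(400,300),interpolation=2),cv2.resize(b,(400,300),interpolation=2)]))
E
```

```text
t 25.975 [ 0.5233 -0.0039  0.087 ] [5.0996 1.4034 3.2111] op 0.0120 gf 20.0
shift cm [-0.1015 -0.0235  0.0001] spin -0.002
```

View pics/c8.png

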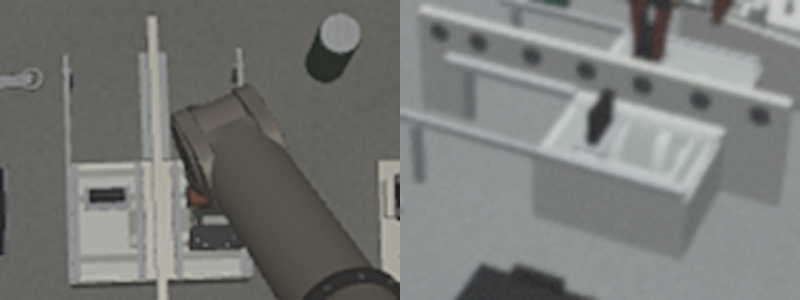

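```bash
python3 - <<'E'
from h import *
S=arm.camera("side")
for p in((262,140),(258,170),(297,140),(290,175)):
    u,v=225+p[0]*.3,185+p[1]*.3
    for z in(.035,.05,):
        q=onz(S,u,v,z)[:2]-HO;c,s=np.cos(HY),np.sin(HY);print(p,z,c*q[0]+s*q[1],-s*q[0]+c*q[1])
E
```

```text
(262, 140) 0.035 -0.015082151041706357 -0.00026215851384116446
(262, 140) 0.05 -0.021067172732467013 0.017772820915112175
(258, 170) 0.035 -0.028298359957048033 0.04587205333973547
(258, 170) 0.05 -0.03405875203508314 0.0631229115272309
(297, 140) 0.035 -0.047371891575360134 -0.015072556608796778
(297, 140) 0.05 -0.052808099914459755 0.003214148107619278
(290, 175) 0.035 -0.05962553978275105 0.03997014568084127
(290, 175) 0.05 -0.0648534786953508 0.05732131578382263
```

```bash
python3 - <<'E'
from h import *
S=arm.camera("side");T=arm.camera("top")
a=cv2.resize(S["image"][205:255,265:325],(480,400),interpolation=2)
b=cv2.resize(T["image"][205:265,255:295],(266,400),interpolation=2)
im=np.hstack([a,b]);im=cv2.convertScaleAbs(im,alpha=2.0,beta=-180)
cv2.imwrite("pics/c9.png",im)
E
```

```text
(no output)
```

View pics/c9.png

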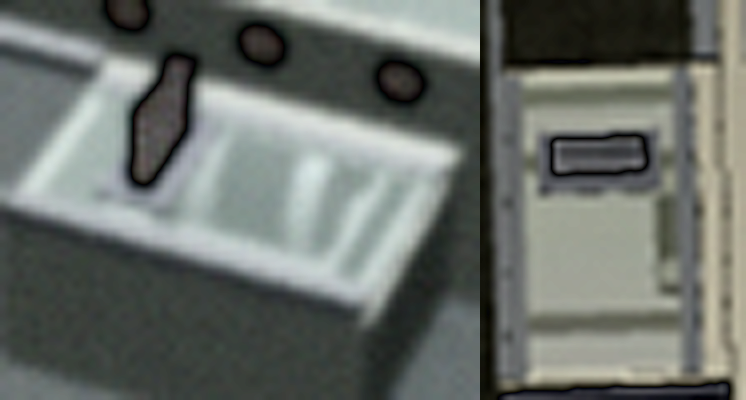

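The third pod lies centred under the bridge side (bands at about c9 205,180 and 305,200), and the third stripe is a rib. Both doors are shut, so I'll open the inner one.

Request:
move_arm([
  [1,[0,4,0],0],
  [1,[0,8,0],0],
  [1,[0,12,0],0],
  [1,[0,13.7,0],0],
  [1,[0,13.7,0],0],
])

```text
time: 26.85
position: [0.6597, 0.007, 0.0868]
eef_rot: [2.137, 2.301, 0.004]
wrist_force: [2.2, 1.0, 4.5]
opening: 0.0124
gripper_force: 20.0
```

Request:
move_arm([
  [1,[0,0,0],0],
  [0.5,[0,0,0],0],
  [0.5,[0,0,0],0],
  [0.5,[0,0,-4],0],
  [0,[0,0,-7],0],
])

```text
time: 27.48
position: [0.6573, 0.0052, 0.1562]
eef_rot: [-2.139, -2.3, 0.002]
wrist_force: [1.1, 0.1, -0.1]
opening: 0.0487
gripper_force: 0.0
```

Request:
move_arm([
  [0,[-5,0,-7],0],
  [0,[-10,0,-7],0],
  [0,[-16,0,-7],0],
  [0,[-22,0,-7],0],
  [0,[-26,0,-7],0],
])

```text
time: 28.1
position: [0.6753, -0.2584, 0.2248]
eef_rot: [-2.143, -2.296, 0.004]
wrist_force: [0.6, 0.8, 0.1]
opening: 0.0879
gripper_force: 0.0
```

```bash
cat > pods.py <<'E'
from h import *
T=arm.camera("top");g=cv2.cvtColor(T["image"],cv2.COLOR_BGR2GRAY)
# dark pixels in inner opening, seen at z~.05
m=np.zeros_like(g)
poly=np.array([pix(T,[*H(x,y),.075]) for x,y in((-.066,-.108),(-.066,-.02),(.066,-.02),(.066,-.108))])
cv2.fillPoly(m,[poly.astype(np.int32)],255);print(poly)
d=((g<80)&(m>0)).astype(np.uint8)
n,l,s,c=cv2.connectedComponentsWithStats(d)
for i in range(1,n):
    if s[i][4]>5:
        w=onz(T,*c[i],.055)[:2]-HO;a,b=np.cos(HY),np.sin(HY);print(s[i],c[i],"hatch",a*w[0]+b*w[1],-b*w[0]+a*w[1])
cv2.imwrite("pics/last.png",T["image"])
st();rel(H(0,-.085),.025,HY)
E
python3 pods.py
```

```text
[[327.1458 256.7153]
 [299.955  257.5059]
 [298.54   217.4615]
 [325.3236 216.7017]]
[299 225  27   5  61] [312.6066 227.5574] hatch 0.03457690577481368 -0.0660237678126262
[299 233  28  11 262] [312.4504 237.4313] hatch 0.001582788011746195 -0.06419105853754417
[300 246  27   3  43] [312.1163 247.2791] hatch -0.03106254688004774 -0.061791503690476576
[300 250  27   4  65] [311.8923 251.7077] hatch -0.04565756453464822 -0.060476660284373054
t 28.15 [ 0.6746 -0.265   0.2243] [-0.9461 -5.2519 -0.0659] op 0.0883 gf 0.0
shift cm [ 24.9101 -16.4029  19.8584] spin -0.012
```

Request:
move_arm([
  [0,[12,-8,4],-0.01],
  [0,[24.9,-16.4,6],-0.01],
  [0,[24.9,-16.4,6],-0.01],
  [0,[24.9,-16.4,6],-0.01],
  [0,[24.9,-16.4,6],-0.01],
])

```text
time: 28.78
position: [0.4927, -0.0158, 0.165]
eef_rot: [-2.127, -2.311, 0.002]
wrist_force: [0.1, 0.8, 0.8]
opening: 0.0876
gripper_force: 0.0
```

```bash
python3 - <<'E'
from h import *
st();rel(H(0,-.085),.024,HY)
E
```

```text
t 28.775 [ 0.4927 -0.0158  0.165 ] [0.1284 0.8414 0.7667] op 0.0876 gf 0.0
shift cm [-1.1973  0.1244 14.1038] spin 0.008
```

Request:
move_arm([
  [0,[0,0,0],0],
  [0,[0,0,0],0],
])

```text
time: 29.02
position: [0.4952, -0.0179, 0.1657]
eef_rot: [2.128, 2.311, -0.001]
wrist_force: [-0.2, -0.7, 0.3]
opening: 0.0881
gripper_force: 0.0
```

```bash
python3 - <<'E'
from h import *
st();rel(H(0,-.085),.024,HY)
E
```

```text
t 29.025 [ 0.4952 -0.0179  0.1657] [-0.2179 -0.7492  0.3379] op 0.0881 gf 0.0
shift cm [-0.9588 -0.1261 14.173 ] spin 0.008
```

Request:
move_arm([
  [0,[-1,-0.1,3],0.008],
  [0,[-1,-0.1,7],0.008],
  [0,[-1,-0.1,12],0.008],
  [0,[-1,-0.1,14.2],0.008],
  [0,[-1,-0.1,14.2],0.008],
])

```text
time: 29.65
position: [0.4944, -0.0285, 0.0221]
eef_rot: [-2.137, -2.299, 0.004]
wrist_force: [0.4, -0.1, 0.7]
opening: 0.0873
gripper_force: 0.0
```

Request:
move_arm([
  [1,[0,0,0],0],
  [1,[0,0,0],0],
  [1,[0,0,0],0],
  [1,[0,0,0],0],
  [1,[0,0,0],0],
], force=30)

```text
time: 30.28
position: [0.4955, -0.0276, 0.0244]
eef_rot: [2.136, 2.302, 0.0]
wrist_force: [-1.2, -1.0, 7.5]
opening: 0.0597
gripper_force: 30.0
```

Request:
move_arm([
  [1,[0,0,-2],0],
  [1,[0,0,-6],0],
  [1,[0,0,-11],0],
  [1,[0,0,-15],0],
  [1,[0,0,-15],0],
])

```text
time: 30.9
position: [0.4969, -0.0273, 0.1764]
eef_rot: [2.134, 2.299, 0.005]
wrist_force: [0.4, -0.6, -1.5]
opening: 0.0598
gripper_force: 30.0
```

```bash
python3 - <<'E'
from h import *
st();rel(K(.078,.027),.17,RY)
E
```

```text
t 30.9 [ 0.4969 -0.0273  0.1764] [ 0.4278 -0.5841 -1.4961] op 0.0598 gf 30.0
shift cm [-28.2975   2.4794   0.6914] spin 0.031
```

```bash
python3 - <<'E'
from h import *
T=arm.camera("top");im=cv2.imread("pics/top0.png");g=cv2.cvtColor(im,cv2.COLOR_BGR2GRAY)
d=np.zeros_like(g);d[216:242,384:440]=(g[216:242,384:440]<75)
n,l,s,c=cv2.connectedComponentsWithStats(d)
for i in range(1,n):
    if s[i][4]>5:
        for z in(.033,.056):
            w=onz(T,*c[i],z)[:2]-RO;a,b=np.cos(RY),np.sin(RY);print(s[i],z,a*w[0]+b*w[1],-b*w[0]+a*w[1])
print(g[230,384:440])
E
```

```text
[388 221  15  12 140] 0.033 0.08235545576121299 0.05247335432143527
[388 221  15  12 140] 0.056 0.07822491024958028 0.057290653993974
[404 223  15  11 136] 0.033 0.08210549657001834 -0.0025207137846574457
[404 223  15  11 136] 0.056 0.07797817507884393 0.0030059096771308373
[420 223  15  11 135] 0.033 0.08241134898383937 -0.05650109851757797
[420 223  15  11 135] 0.056 0.07828008255095405 -0.0502782259445211
[389 236  14   2  25] 0.033 0.050464848998060446 0.05057145631255721
[389 236  14   2  25] 0.056 0.04674563450465814 0.055413287021785475
[405 236  14   2  22] 0.033 0.05017981757571927 -0.004386919120749623
[405 236  14   2  22] 0.056 0.04646427947098053 0.0011637750069505713
[421 236  14   3  18] 0.033 0.048674023288576056 -0.05432210667814414
[421 236  14   3  18] 0.056 0.044977907200545106 -0.048127339149895115
[122 165 166 141  68  37  43  44  44  45  48  48  49  47  44  43  43  41
  63  90  77  37  43  43  43  44  45  48  49  47  45  44  44  40  50  80
  77  37  42  44  43  43  45  47  48  46  45  43  43  40  30 119 166 146
 111  93]
```

Request:
move_arm([
  [1,[-6,0.5,0],0.031],
  [1,[-12,1,0],0.031],
  [1,[-18,1.5,0],0.031],
  [1,[-24,2,0],0.031],
  [1,[-28.3,2.5,0],0.031],
])

```text
time: 31.58
position: [0.5394, -0.3106, 0.1708]
eef_rot: [-2.173, -2.265, 0.003]
wrist_force: [0.9, -0.1, -2.2]
opening: 0.06
gripper_force: 30.0
```

Request:
move_arm([
  [1,[0,0,0],0],
  [1,[0,0,0],0],
])

```text
time: 31.82
position: [0.5402, -0.3063, 0.1716]
eef_rot: [-2.169, -2.268, 0.001]
wrist_force: [-0.6, 0.5, -2.9]
opening: 0.0598
gripper_force: 30.0
```

```bash
python3 - <<'E'
from h import *
st();rel(K(.078,.027),.064,RY)
E
```

```text
t 31.825 [ 0.5402 -0.3063  0.1716] [-0.5526  0.5291 -2.8742] op 0.0598 gf 30.0
shift cm [-0.1682  0.2796 10.7581] spin 0.001
```

Request:
move_arm([
  [1,[-0.2,0.3,4],0],
  [1,[-0.2,0.3,8],0],
  [1,[-0.2,0.3,10],0],
  [1,[-0.2,0.3,10.7],0],
  [1,[-0.2,0.3,10.7],0],
])

```text
time: 32.45
position: [0.5448, -0.3092, 0.0672]
eef_rot: [2.171, 2.27, 0.001]
wrist_force: [0.4, 0.5, -0.8]
opening: 0.0598
gripper_force: 30.0
```

Request:
move_arm([
  [1,[0,0,0.1],0],
  [1,[0,0,0.2],0],
  [1,[0,0,0.2],0],
])

```text
time: 32.83
position: [0.5444, -0.3098, 0.0652]
eef_rot: [2.172, 2.269, 0.0]
wrist_force: [0.1, 0.1, -1.6]
opening: 0.0596
gripper_force: 30.0
```

```bash
python3 - <<'E'
from h import *
st();rel(K(.078,.027),.0615,RY)
E
```

```text
t 32.825 [ 0.5444 -0.3098  0.0652] [ 0.1142  0.0593 -1.6296] op 0.0596 gf 30.0
shift cm [ 0.2238 -0.1577  0.3664] spin -0.000
```

Request:
move_arm([
  [1,[0.2,-0.1,0.1],0],
  [1,[0.2,-0.1,0.25],0],
  [1,[0.2,-0.1,0.35],0],
  [1,[0.2,-0.1,0.35],0],
])

```text
time: 33.33
position: [0.5438, -0.3086, 0.0624]
eef_rot: [2.171, 2.267, -0.0]
wrist_force: [-1.6, -2.4, 6.0]
opening: 0.0599
gripper_force: 30.0
```

```bash
python3 - <<'E'
from h import *
st();rel(K(.078,.027),.0615,RY)
E
```

```text
t 33.325 [ 0.5438 -0.3086  0.0624] [-1.5737 -2.3997  5.9732] op 0.0599 gf 30.0
shift cm [ 0.1085 -0.1056  0.093 ] spin -0.001
```

Request:
move_arm([
  [0,[0,0,-0.1],0],
  [0,[0,0,-0.1],0],
  [0,[0,0,-0.1],0],
  [0,[0,0,-0.1],0],
  [0,[0,0,-0.1],0],
])

```text
time: 33.95
position: [0.5431, -0.3075, 0.0621]
eef_rot: [-2.172, -2.27, -0.0]
wrist_force: [0.3, 0.5, -0.5]
opening: 0.0877
gripper_force: 0.0
```

Request:
move_arm([
  [0,[0,0,-5],0],
  [0,[0,0,-11],0],
  [0,[6,0,-11],0],
  [0,[12,0,-11],0],
  [0,[12,0,-11],0],
])

```text
time: 34.58
position: [0.5382, -0.1818, 0.1729]
eef_rot: [-2.162, -2.279, -0.003]
wrist_force: [-0.4, -0.6, -0.2]
opening: 0.088
gripper_force: 0.0
```

```bash
cat > rackpods.py <<'E'
from h import *
T=arm.camera("top");S=arm.camera("side")
def rk(w):w=w[:2]-RO;a,b=np.cos(RY),np.sin(RY);return a*w[0]+b*w[1],-b*w[0]+a*w[1]
for C,n,zs in((T,"T",(.09,.117)),(S,"S",(.075,))):
    g=cv2.cvtColor(C["image"],cv2.COLOR_BGR2GRAY)
    c0=pix(C,[*K(.078,0),.08]).astype(int);u0,v0=c0-[45,40]
    sub=g[v0:v0+75,u0:u0+90];k,l,s,c=cv2.connectedComponentsWithStats((sub<75).astype(np.uint8))
    for i in range(1,k):
        if s[i][4]>20: print(n,s[i],[tuple(np.round(rk(onz(C,*(c[i]+[u0,v0]),z)),4)) for z in zs])
    cv2.imwrite(f"pics/rk{n}.png",cv2.resize(C["image"][v0:v0+75,u0:u0+90],None,fx=4,fy=4,interpolation=2))
E
python3 rackpods.py; python3 pods.py
```

```text
T [   0    0   26   75 1013] [(np.float64(0.0903), np.float64(0.1173)), (np.float64(0.0852), np.float64(0.1221))]
T [58  0  4 18 34] [(np.float64(0.1844), np.float64(-0.0477)), (np.float64(0.1778), np.float64(-0.0403))]
T [50 18 10  4 27] [(np.float64(0.1474), np.float64(-0.0281)), (np.float64(0.1414), np.float64(-0.021))]
T [ 50  38  17  37 195] [(np.float64(0.0579), np.float64(-0.0365)), (np.float64(0.0533), np.float64(-0.0293))]
S [ 11   0  52  62 851] [(np.float64(0.1821), np.float64(-0.188))]
S [46 45 11 18 58] [(np.float64(0.0323), np.float64(0.0653))]
[[327.1458 256.7153]
 [299.955  257.5059]
 [298.54   217.4615]
 [325.3236 216.7017]]
[299 225  27   6  61] [312.5738 227.5738] hatch 0.03452503805023022 -0.06591316661878172
[299 232  28  12 265] [312.4264 237.4453] hatch 0.0015385020613565628 -0.06411025550379967
[300 246  27   3  44] [312.7955 246.9773] hatch -0.030129604175185568 -0.06406033044260839
[300 250  27   4  65] [311.8923 251.7077] hatch -0.04565756453464822 -0.060476660284373054
t 34.725 [ 0.5378 -0.1887  0.1721] [ 0.2745 -1.0124 -0.1953] op 0.0880 gf 0.0
shift cm [16.2886 -3.601  14.7018] spin -0.032
```

Request:
move_arm([
  [0,[6,-1.5,0],-0.032],
  [0,[12,-3,0],-0.032],
  [0,[16.3,-3.6,0],-0.032],
  [0,[16.3,-3.6,0],-0.032],
  [0,[16.3,-3.6,2],-0.032],
])

```text
time: 35.35
position: [0.4965, -0.0283, 0.1529]
eef_rot: [2.136, 2.299, 0.002]
wrist_force: [0.0, -0.3, -0.2]
opening: 0.0876
gripper_force: 0.0
```

Request:
move_arm([
  [0,[0,0,0],0],
  [0,[0,0,0],0],
])

```text
time: 35.6
position: [0.4952, -0.0278, 0.1524]
eef_rot: [2.138, 2.302, -0.0]
wrist_force: [0.3, 0.7, 0.8]
opening: 0.0876
gripper_force: 0.0
```

```bash
python3 - <<'E'
from h import *
st();rel(H(0,-.085),.024,HY)
E
```

```text
t 35.6 [ 0.4952 -0.0278  0.1524] [0.3369 0.7404 0.8374] op 0.0876 gf 0.0
shift cm [ 0.0124 -0.0409 12.8367] spin -0.001
```

Request:
move_arm([
  [0,[0,0,4],0],
  [0,[0,0,9],0],
  [0,[0,0,12.8],0],
  [0,[0,0,12.8],0],
  [1,[0,0,12.8],0],
])

```text
time: 36.22
position: [0.496, -0.0266, 0.0256]
eef_rot: [2.135, 2.303, 0.002]
wrist_force: [0.6, 0.2, -0.0]
opening: 0.0809
gripper_force: 0.0
```

Request:
move_arm([
  [1,[0,0,0],0],
  [1,[0,0,0],0],
  [1,[0,0,0],0],
  [1,[0,0,0],0],
  [1,[0,0,0],0],
])

```text
time: 36.85
position: [0.4956, -0.0266, 0.0253]
eef_rot: [2.134, 2.303, 0.001]
wrist_force: [-0.3, -0.9, 7.4]
opening: 0.06
gripper_force: 30.0
```

Request:
move_arm([
  [1,[0,0,-2],0],
  [1,[0,0,-6],0],
  [1,[0,0,-11],0],
  [1,[0,0,-15],0],
  [1,[0,0,-15],0],
])

```text
time: 37.48
position: [0.4965, -0.0264, 0.177]
eef_rot: [2.133, 2.3, 0.005]
wrist_force: [-0.0, -0.4, -2.5]
opening: 0.0597
gripper_force: 30.0
```

```bash
python3 - <<'E'
from h import *
st();rel(K(.078,-.027),.17,RY)
E
```

```text
t 37.475 [ 0.4965 -0.0264  0.177 ] [-0.0272 -0.4242 -2.5416] op 0.0597 gf 30.0
shift cm [-33.7844   2.3106   0.7607] spin 0.032
```

Request:
move_arm([
  [1,[-6,0.4,0],0.032],
  [1,[-12,0.8,0],0.032],
  [1,[-18,1.2,0],0.032],
  [1,[-24,1.6,0],0.032],
  [1,[-30,2,0],0.032],
])

```text
time: 38.1
position: [0.5363, -0.3256, 0.1721]
eef_rot: [-2.17, -2.268, 0.002]
wrist_force: [1.6, -0.3, -2.9]
opening: 0.06
gripper_force: 30.0
```

Request:
move_arm([
  [1,[-3.5,0.3,0],0],
  [1,[-3.5,0.3,0],0],
  [1,[-3.5,0.3,0],0],
  [1,[-3.5,0.3,0],0],
])

```text
time: 38.6
position: [0.542, -0.3568, 0.1736]
eef_rot: [-2.168, -2.272, -0.0]
wrist_force: [0.9, 0.4, -2.1]
opening: 0.0597
gripper_force: 30.0
```

```bash
python3 - <<'E'
from h import *
st();rel(K(.078,-.027),.0675,RY)
E
```

```text
t 38.6 [ 0.542  -0.3568  0.1736] [ 0.9247  0.4315 -2.056 ] op 0.0597 gf 30.0
shift cm [-0.5018  0.2923 10.6105] spin 0.003
```

Request:
move_arm([
  [1,[-0.5,0.2,3],0],
  [1,[-0.5,0.2,7],0],
  [1,[-0.5,0.2,9],0],
  [1,[-0.5,0.2,10.4],0],
  [1,[-0.5,0.2,10.4],0],
])

```text
time: 39.22
position: [0.5442, -0.3633, 0.0699]
eef_rot: [-2.171, -2.27, 0.0]
wrist_force: [0.1, -0.8, -2.6]
opening: 0.06
gripper_force: 30.0
```

Request:
move_arm([
  [1,[0,0,0.2],0],
  [1,[0,0,0.2],0],
])

```text
time: 39.48
position: [0.5448, -0.3641, 0.0691]
eef_rot: [2.171, 2.268, 0.0]
wrist_force: [-0.5, -0.1, -2.3]
opening: 0.0597
gripper_force: 30.0
```

```bash
python3 - <<'E'
from h import *
st();rel(K(.078,-.027),.0615,RY)
E
```

```text
t 39.475 [ 0.5448 -0.3641  0.0691] [-0.5033 -0.0962 -2.2684] op 0.0597 gf 30.0
shift cm [0.2575 0.0459 0.7628] spin -0.000
```

Request:
move_arm([
  [1,[0.1,0,0.2],0],
  [1,[0.1,0,0.4],0],
  [1,[0.1,0,0.6],0],
  [1,[0.1,0,0.6],0],
])

```text
time: 39.98
position: [0.5442, -0.3629, 0.0626]
eef_rot: [2.172, 2.269, -0.0]
wrist_force: [-1.9, -0.0, 2.6]
opening: 0.0596
gripper_force: 30.0
```

```bash
python3 - <<'E'
from h import *
st();rel(K(.078,-.027),.0615,RY)
E
```

```text
t 39.975 [ 0.5442 -0.3629  0.0626] [-1.9293 -0.0053  2.5869] op 0.0596 gf 30.0
shift cm [0.1345 0.0924 0.1137] spin -0.000
```

Request:
move_arm([
  [0,[0,0,0],0],
  [0,[0,0,0],0],
  [0,[0,0,0],0],
  [0,[0,0,0],0],
  [0,[0,0,0],0],
])

```text
time: 40.6
position: [0.5441, -0.3628, 0.0621]
eef_rot: [2.172, 2.27, 0.0]
wrist_force: [0.1, 0.2, -0.5]
opening: 0.0881
gripper_force: 0.0
```

Request:
move_arm([
  [0,[0,0,-5],0],
  [0,[0,0,-11],0],
  [0,[6,0,-11],0],
  [0,[12,0,-11],0],
  [0,[18,-1,-11],0],
])

```text
time: 41.22
position: [0.5265, -0.1813, 0.1726]
eef_rot: [2.171, 2.269, 0.002]
wrist_force: [0.9, -0.3, -0.3]
opening: 0.0878
gripper_force: 0.0
```

Request:
move_arm([
  [0,[6,-1,0],-0.03],
  [0,[12,-2,0],-0.03],
  [0,[15,-2,0],-0.03],
  [0,[15,-2,0],-0.03],
  [0,[15,-2,0],-0.03],
])

```text
time: 41.85
position: [0.4998, -0.0355, 0.1721]
eef_rot: [2.139, 2.301, -0.001]
wrist_force: [1.6, 0.1, -0.6]
opening: 0.0878
gripper_force: 0.0
```

```bash
python3 rackpods.py; python3 pods.py
```

```text
T [ 23   0  37  22 121] [(np.float64(0.1619), np.float64(0.0217)), (np.float64(0.1556), np.float64(0.0281))]
T [58  0  4 18 34] [(np.float64(0.1844), np.float64(-0.0477)), (np.float64(0.1778), np.float64(-0.0403))]
T [ 20  35  47  13 452] [(np.float64(0.0769), np.float64(0.0126)), (np.float64(0.072), np.float64(0.0191))]
T [ 21  49  46   5 127] [(np.float64(0.0434), np.float64(0.0102)), (np.float64(0.039), np.float64(0.0167))]
T [ 0 55  9 20 37] [(np.float64(-0.0042), np.float64(0.1409)), (np.float64(-0.0078), np.float64(0.1453))]
S [   1    2   57   61 1322] [(np.float64(0.1625), np.float64(-0.0637))]
[[327.1458 256.7153]
 [299.955  257.5059]
 [298.54   217.4615]
 [325.3236 216.7017]]
[299 216  29  39 481] [317.7859 237.3576] hatch 0.0013177790985442143 -0.08177706243143033
t 42.0 [ 0.4998 -0.0359  0.172 ] [ 1.1152 -0.4955  0.5708] op 0.0877 gf 0.0
shift cm [ 0.8644 -0.4341 14.6991] spin -0.004
```

```bash
python3 - <<'E'
from h import *
T=arm.camera("top");g=cv2.cvtColor(T["image"],cv2.COLOR_BGR2GRAY)
for y in(-.054,-.027,0,.027,.054):
    print(y,[np.round(pix(T,[*K(.078+dx,y),.075]),1).tolist() for dx in(-.022,0,.022)])
for v in(219,223,226,229,232,235):print(v,g[v,382:438])
E
```

```text
-0.054 [[430.2, 232.9], [429.8, 226.2], [429.5, 219.6]]
-0.027 [[421.9, 232.8], [421.6, 226.2], [421.3, 219.6]]
0 [[413.7, 232.8], [413.4, 226.2], [413.0, 219.6]]
0.027 [[405.4, 232.8], [405.1, 226.2], [404.8, 219.6]]
0.054 [[397.1, 232.8], [396.9, 226.2], [396.6, 219.6]]
219 [170 164 162 162 165 157 136 119 104 105 115 118 126 129 131 116  84  87
 107 113 108 110 120 122 119 120 118 114 113 112 108 107  95  74  96 110
 119 127 135 147 151 149 151 149 139 133 126 111 105 109 108 113 127 153
 157 126]
223 [144 122 136 168 172 135  54  60  54  51  44  41  36  40  43  43  40  40
  43  44  45  44  47  50  52  54  49  48  46  46  45  49  50  43  44  45
  45  44  46  47  52  53  54  49  45  45  44  42  45  49  47  59  74 131
 170 138]
226 [145 125 138 169 172 137  41  39  43  43  45  45  48  50  51  51  46  43
  44  46  46  45  47  49  55  55  51  47  46  46  46  46  46  44  44  46
  46  45  46  47  52  55  54  48  46  45  46  45  44  46  45  41  43 126
 171 145]
229 [155 136 125 171 171 141  57  37  43  45  46  46  48  49  52  49  44  40
  37  40  53  61  63  68  73  74  70  66  63  55  44  42  40  42  43  43
  41  41  40  38  40  43  43  39  36  36  38  38  41  44  46  42  30 123
 172 147]
232 [148 138 125 170 170 142  68  44  61  74  89 104 110 114 116 115  98  83
  98 112 121 129 137 148 151 151 154 149 140 133 126 115  99  87  89 103
 114 122 127 137 143 146 147 149 144 134 130 124 104  97  97  77  51 120
 171 151]
235 [150 134 123 173 174 149  96  91 109 115 117 119 120 125 127 129 104  48
  38  37  37  37  40  42  44  43  44  44  46  42  46  66 101  96  52  49
  41  32  36  38  37  38  40  39  36  34  33  39  63 107 128 120 115 121
 151 157]
```

Request:
move_arm([
  [0,[0.8,-0.4,3],0],
  [0,[0.8,-0.4,8],0],
  [0,[0.8,-0.4,12],0],
  [0,[0.8,-0.4,14.7],0],
  [0,[0.8,-0.4,14.7],0],
])

```text
time: 42.68
position: [0.4936, -0.0273, 0.0235]
eef_rot: [-2.137, -2.299, 0.004]
wrist_force: [1.2, 0.5, 0.9]
opening: 0.088
gripper_force: 0.0
```

Request:
move_arm([
  [1,[0,0,0],0],
  [1,[0,0,0],0],
  [1,[0,0,0],0],
  [1,[0,0,0],0],
  [1,[0,0,0],0],
])

```text
time: 43.3
position: [0.4958, -0.0269, 0.026]
eef_rot: [2.137, 2.301, 0.001]
wrist_force: [-1.8, -1.8, 7.1]
opening: 0.0602
gripper_force: 30.0
```

```bash
python3 - <<'E'
from h import *
st();rel(K(.078,0),.19,RY)
E
```

```text
t 43.3 [ 0.4958 -0.0269  0.026 ] [-1.7723 -1.79    7.0725] op 0.0602 gf 30.0
shift cm [-31.0526   2.5508 -16.371 ] spin 0.030
```

Band highlights at top px 407.5 and 424.5 match both gap positions, so the first two pods are saddled. The third is gripped and goes to the crown.

Request:
move_arm([
  [1,[0,0,-2],0],
  [1,[0,0,-7],0],
  [1,[0,0,-12],0],
  [1,[0,0,-17],0],
  [1,[0,0,-18],0],
])

```text
time: 43.92
position: [0.4966, -0.0266, 0.2081]
eef_rot: [2.135, 2.298, 0.005]
wrist_force: [0.4, -0.9, -2.2]
opening: 0.0602
gripper_force: 30.0
```

Request:
move_arm([
  [1,[-6,0.5,0],0.03],
  [1,[-12,1,0],0.03],
  [1,[-18,1.5,0],0.03],
  [1,[-24,2,0],0.03],
  [1,[-30,2.5,0],0.03],
])

```text
time: 44.55
position: [0.5412, -0.3257, 0.2031]
eef_rot: [-2.17, -2.268, 0.002]
wrist_force: [1.2, 0.6, -2.5]
opening: 0.0597
gripper_force: 30.0
```

Request:
move_arm([
  [1,[-1,0,0],0],
  [1,[-1,0,0],0],
  [1,[-1,0,0],0],
  [1,[-1,0,0],0],
])

```text
time: 45.05
position: [0.5429, -0.3321, 0.2052]
eef_rot: [-2.169, -2.272, -0.0]
wrist_force: [0.1, 0.2, -1.6]
opening: 0.0601
gripper_force: 30.0
```

```bash
python3 - <<'E'
from h import *
st();rel(K(.078,-.001),.110,RY)
E
```

```text
t 45.05 [ 0.5429 -0.3321  0.2052] [ 0.1124  0.2148 -1.6031] op 0.0601 gf 30.0
shift cm [-0.3521  0.0915  9.5223] spin 0.003
```

Request:
move_arm([
  [1,[-0.4,0.1,3],0],
  [1,[-0.4,0.1,6],0],
  [1,[-0.4,0.1,8.5],0],
  [1,[-0.4,0.1,9.4],0],
  [1,[-0.4,0.1,9.4],0],
])

```text
time: 45.68
position: [0.5439, -0.3374, 0.1113]
eef_rot: [-2.171, -2.27, -0.0]
wrist_force: [0.4, -0.2, -2.0]
opening: 0.0598
gripper_force: 30.0
```

Request:
move_arm([
  [1,[0,0,0.2],0],
  [1,[0,0,0.35],0],
  [1,[0,0,0.35],0],
])

```text
time: 46.05
position: [0.544, -0.3381, 0.1081]
eef_rot: [2.172, 2.269, 0.0]
wrist_force: [-0.1, 1.1, -2.8]
opening: 0.06
gripper_force: 30.0
```

```bash
python3 - <<'E'
from h import *
st();rel(K(.078,-.001),.105,RY)
E
```

```text
t 46.05 [ 0.544  -0.3381  0.1081] [-0.1361  1.0604 -2.7607] op 0.0600 gf 30.0
shift cm [0.2575 0.0102 0.3071] spin -0.000
```

Request:
move_arm([
  [1,[0.2,0,0.1],0],
  [1,[0.2,0,0.2],0],
  [1,[0.2,0,0.3],0],
  [1,[0.2,0,0.3],0],
])

```text
time: 46.55
position: [0.5441, -0.3363, 0.1054]
eef_rot: [2.172, 2.269, 0.0]
wrist_force: [-0.3, 0.4, 4.5]
opening: 0.06
gripper_force: 30.0
```

```bash
python3 - <<'E'
from h import *
st();rel(K(.078,-.001),.105,RY)
E
```

```text
t 46.55 [ 0.5441 -0.3363  0.1054] [-0.3332  0.4069  4.5258] op 0.0600 gf 30.0
shift cm [ 0.0699 -0.01    0.0395] spin -0.000
```

Request:
move_arm([
  [0,[0,0,0],0],
  [0,[0,0,0],0],
  [0,[0,0,0],0],
  [0,[0,0,0],0],
  [0,[0,0,0],0],
])

```text
time: 47.18
position: [0.5437, -0.336, 0.1046]
eef_rot: [-2.172, -2.27, -0.0]
wrist_force: [-0.5, 0.7, 0.5]
opening: 0.088
gripper_force: 0.0
```

Request:
move_arm([
  [0,[0,0,-5],0],
  [0,[0,0,-9],0],
  [0.4,[6,2,-9],0],
  [0.5,[12,4,-9],0],
  [0.5,[18,6,-9],0],
])

```text
time: 47.8
position: [0.5955, -0.1541, 0.195]
eef_rot: [2.172, 2.268, 0.0]
wrist_force: [0.6, -0.1, -0.4]
opening: 0.0611
gripper_force: 0.0
```

```bash
python3 - <<'E'
from h import *
st();rel(H(.167,-.0645),.16,HY)
E
```

```text
t 47.8 [ 0.5955 -0.1541  0.195 ] [ 0.5669 -0.0529 -0.3603] op 0.0611 gf 0.0
shift cm [15.6498  7.107   3.501 ] spin -0.032
```

Request:
move_arm([
  [0.5,[6,3,1],-0.032],
  [0.5,[12,6,2],-0.032],
  [0.5,[15.6,7.1,3.5],-0.032],
  [0.5,[15.6,7.1,3.5],-0.032],
  [0.5,[15.6,7.1,3.5],-0.032],
])

```text
time: 48.42
position: [0.6591, 0.0025, 0.1595]
eef_rot: [2.136, 2.304, -0.001]
wrist_force: [0.0, -0.8, 1.3]
opening: 0.044
gripper_force: 0.0
```

Request:
move_arm([
  [0.5,[0,0,3],0],
  [0.5,[0,0,7.3],0],
  [1,[0,0,7.3],0],
  [1,[0,0,7.3],0],
  [1,[0,0,7.3],0],
], force=20)

```text
time: 49.05
position: [0.6606, 0.003, 0.0889]
eef_rot: [2.135, 2.302, 0.004]
wrist_force: [0.6, -0.6, 0.9]
opening: 0.0173
gripper_force: 0.0
```

Request:
move_arm([
  [1,[0,0,0],0],
  [1,[0,0,0],0],
  [1,[0,0,0],0],
  [1,[0,0,0],0],
])

```text
time: 49.55
position: [0.6601, 0.0031, 0.0885]
eef_rot: [2.134, 2.303, 0.001]
wrist_force: [-1.8, -0.7, 6.9]
opening: 0.0116
gripper_force: 20.0
```

```bash
python3 - <<'E'
from h import *
st();rel(H(.030,-.0645),.087,HY)
E
python3 rackpods.py|head -4
```

```text
t 49.55 [0.6601 0.0031 0.0885] [-1.7815 -0.7278  6.9   ] op 0.0116 gf 20.0
shift cm [  0.2388 -13.7121   0.1213] spin 0.001
T [ 23   0  37  22 121] [(np.float64(0.1619), np.float64(0.0217)), (np.float64(0.1556), np.float64(0.0281))]
T [58  0  4 18 33] [(np.float64(0.1853), np.float64(-0.0478)), (np.float64(0.1787), np.float64(-0.0404))]
T [  0  28  67  37 787] [(np.float64(0.0759), np.float64(0.0318)), (np.float64(0.071), np.float64(0.038))]
T [ 0 66 14  9 36] [(np.float64(-0.0206), np.float64(0.1391)), (np.float64(-0.024), np.float64(0.1436))]
```

Request:
move_arm([
  [1,[0,-4,0],0],
  [1,[0,-8,0],0],
  [1,[0,-12,0],0],
  [1,[0,-13.2,0],0],
  [1,[0,-13.2,0],0],
])

```text
time: 50.28
position: [0.5279, -0.0075, 0.0884]
eef_rot: [2.134, 2.302, 0.0]
wrist_force: [-1.0, -2.4, 10.5]
opening: 0.0118
gripper_force: 20.0
```

Request:
move_arm([
  [1,[0,-0.4,0],0],
  [1,[0,-0.8,0],0],
  [1,[0,-0.8,0],0],
])

```text
time: 50.65
position: [0.5236, -0.0078, 0.0884]
eef_rot: [2.132, 2.3, 0.008]
wrist_force: [7.7, -2.0, 1.6]
opening: 0.0117
gripper_force: 20.0
```

Request:
move_arm([
  [0.5,[0,0.2,0],0],
  [0.5,[0,0.2,0],0],
  [0.5,[0,0.2,0],0],
  [0.5,[0,0.2,-7],0],
  [0.5,[0,0.2,-10],0],
])

```text
time: 51.28
position: [0.5219, -0.0067, 0.1886]
eef_rot: [2.135, 2.304, 0.002]
wrist_force: [0.9, -0.1, -0.2]
opening: 0.044
gripper_force: 0.0
```

```bash
python3 - <<'E'
from h import *
st()
T=arm.camera("top");S=arm.camera("side")
a=cv2.resize(T["image"][195:285,335:445],(440,360),interpolation=2)
b=cv2.resize(S["image"][145:225,295:375],(360,360),interpolation=2)
cv2.imwrite("pics/c10.png",np.hstack([a,b]))
g0=cv2.imread("pics/top0.png");d=cv2.absdiff(g0,T["image"]).max(2)
print("guard region diff",d[222:284,345:372].mean())
E
```

```text
t 51.275 [ 0.5219 -0.0067  0.1886] [ 0.934  -0.13   -0.1795] op 0.0440 gf 0.0
guard region diff 25.932497013142175
```

View pics/c10.png

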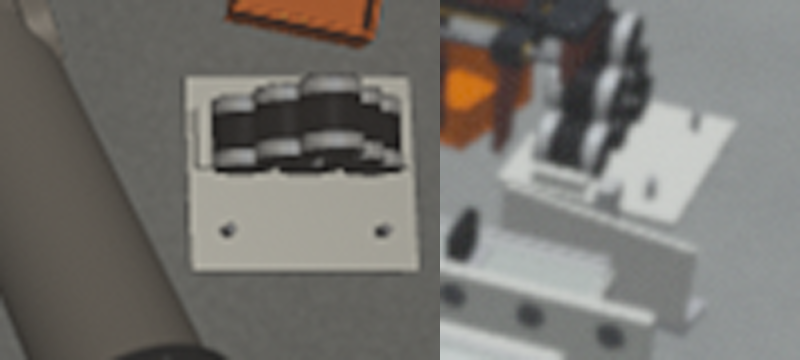

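The pyramid stands on the row (crown at about c10 330,105) and the dowels are clear at (228,230) and (383,230). I'll move the arm aside to measure the guard.

Request:
move_arm([
  [0.5,[6,0,-3],0],
  [0.5,[12,0,-3],0],
  [0.5,[18,0,-3],0],
  [0.5,[24,0,-3],0],
  [0.5,[24,0,-3],0],
])

```text
time: 52.0
position: [0.5008, 0.238, 0.2161]
eef_rot: [-2.123, -2.312, -0.002]
wrist_force: [0.1, -0.1, 0.5]
opening: 0.0441
gripper_force: 0.0
```

```bash
cat > guard.py <<'E'
from h import *
T=arm.camera("top");S=arm.camera("side")
for C,n,(u0,v0,u1,v1) in((T,"top",(342,218,374,288)),(S,"side",(300,170,370,222))):
    a=cv2.imread(f"pics/{n}0.png")[v0:v1,u0:u1];b=C["image"][v0:v1,u0:u1]
    d=cv2.absdiff(cv2.GaussianBlur(a,(3,3),0),cv2.GaussianBlur(b,(3,3),0)).max(2)
    print(n,"diff",d.mean(),(d>30).sum())
g=cv2.cvtColor(T["image"],cv2.COLOR_BGR2GRAY)
m=np.zeros_like(g);m[215:295,338:380]=(g[215:295,338:380]>115)
k,l,s,c=cv2.connectedComponentsWithStats(m)
i=1+np.argmax(s[1:,4]);print("top blob",s[i],c[i])
p=np.argwhere(l==i)[:,::-1].astype(np.float32);print("rect px",cv2.minAreaRect(p),cv2.boxPoints(cv2.minAreaRect(p)))
for v in range(218,290,4):print(v,g[v,342:374])
E
python3 guard.py
```

```text
top diff 17.126339285714284 553
side diff 12.992307692307692 467
top blob [343 224  16  56 510] [350.6922 253.2667]
rect px ((350.92828369140625, 251.60919189453125), (11.333600997924805, 54.62328338623047), 6.709836959838867) [[342.1092 278.0717]
 [348.4914 223.8225]
 [359.7474 225.1467]
 [353.3651 279.3959]]
218 [ 96  97  98  99  98  95  97  98 101 101  99  99  98  97  98 100 101  98
  98  99 100 100 100 100 100 102 102 101  99 100 101 100]
222 [ 98  97  97  98  97  98  97  97  96  96  97  98  99 100  99  98  99  99
 101 100 100  99 100 100  98  99 101 101 101 102  99  99]
226 [ 98  98  97  98 100  86 105 160 154 101  94  96  97  97  98  99 100  99
  96  97 100  99  99  98  99  99 100  99 100 100 103 101]
230 [100 100 102  96  77  58 134 175 149 129 132 132 134 133 130 127 122 108
  97 100  99  97  98 100  98  99 100 100 101 100  99 101]
234 [ 96  98 100  88  63 104 161 162 112  87  92  86 112 136 131 134 125 107
  97  98  98  98  99 101 101 101 101 103 102 100 100  98]
238 [ 98  99  98  81  57 134 180 153 130 133 132 134 134 132 132 135 120  97
  99  99  99 101 101 101 101 102 100
[... 941 characters left out ...]
  98  97  98 100 102 105]
270 [ 55 112 168 165 134 124 125 135 137 133 132 135 124 100  97  97  99  99
 100  99 100 101 101 101 100  99  98  98  99  99 102 103]
274 [ 72 145 179 149 113  99  99 112 131 134 134 134 116  94  97  96  98 100
 100  98  97  99  99  99  98  99 100 100 101 102 100 101]
278 [ 86 111 124 120 127 127 125 132 137 136 137 126 103  97  98  98  98  97
  98  99  98  99  98  97  97  98  98  96  98 101 101 101]
282 [ 98  97  97  98  98  99  96  96  98  98  99  98  97  99  99  99  98  98
  98  98  98 100 100 100  99  98 100  99  99 100  98  97]
286 [102  99  97  97  96  99 101 100  98  97  97  97  98  98  97  97  96  97
  99  99  98  99  98  97  98  99 100 101 102 101 101 102]
```

```bash
python3 - <<'E'
from h import *
T=arm.camera("top");g=cv2.cvtColor(T["image"],cv2.COLOR_BGR2GRAY).astype(float)
def cen(u0,v0,u1,v1,base,sgn):
    w=np.clip(sgn*(g[v0:v1,u0:u1]-base),0,None);vv,uu=np.mgrid[v0:v1,u0:u1];return (w*uu).sum()/w.sum(),(w*vv).sum()/w.sum(),w.sum()
h1=cen(350,231,356,238,125,-1);h2=cen(345,271,351,277,125,-1)
print(h1,h2,onz(T,*h1[:2],.006),onz(T,*h2[:2],.006))
A,B=onz(T,*h1[:2],.006),onz(T,*h2[:2],.006);print("mid",(A+B)/2,"len",np.linalg.norm(A-B),"dir B->A deg",np.degrees(np.arctan2(A[1]-B[1],A[0]-B[0])))
# fence top ridge at z=.083
L=[]
for v in range(227,276):
    r=g[v,342:356];i=int(np.argmax(r));w=np.clip(r[max(0,i-2):i+3]-120,0,None);L.append((342+(w*np.arange(max(0,i-2),max(0,i-2)+len(w))).sum()/w.sum(),v))
P=np.array([onz(T,*q,.083)[:2] for q in L]);k=np.polyfit(P[:,0],P[:,1],1);k2=np.polyfit(P[np.abs(np.polyval(k,P[:,0])-P[:,1])<.003][:,0],P[np.abs(np.polyval(k,P[:,0])-P[:,1])<.003][:,1],1)
print("fence y=",k2,"deg",np.degrees(np.arctan(k2[0])),P[0],P[-1])
print(g[246:258,342:362].astype(int))
S=arm.camera("side");gs=cv2.cvtColor(S["image"],cv2.COLOR_BGR2GRAY)
print(gs[176:196,326:342])
m=(A+B)/2
for z in(.085,.105):print("pred fin",z,pix(T,[m[0],m[1]+.003,z]),pix(S,[m[0],m[1]+.003,z]))
E
```

```text
(np.float64(352.0051413881748), np.float64(234.36760925449872), np.float64(389.0)) (np.float64(347.4607329842932), np.float64(272.60994764397907), np.float64(382.0)) [ 0.5194 -0.1428  0.006 ] [ 0.3892 -0.1302  0.006 ]
mid [ 0.4543 -0.1365  0.006 ] len 0.13078832225857467 dir B->A deg -5.503832863952666
fence y= [-0.0917 -0.0763] deg -5.23751888795129 [ 0.5301 -0.1245] [ 0.3735 -0.1112]
[[ 97  97  79  56 135 181 155 122 122 131 132 133 132 133 136 122  99  99
   98  99]
 [ 96  95  77  66 139 179 144 119 138 141 136 135 124 119 131 121  96  98
   99  99]
 [ 99  90  68  73 144 175 123 114 154 146 141 140 131 128 128 109  95  98
   99  99]
 [102  90  65  73 144 165 100 107 147 144 144 143 144 151 138 103  94  99
  100 100]
 [101  90  65  82 150 153  97 134 156 148 146 144 144 153 144 111  96  98
   99 101]
 [101  88  62 105 165 149  86 114 124 118 128 134 145 158 142 108  97  98
   98 100]
 [102  85  57 114 172 151  67  53  56  62  79  91 107 130 128 107  98  99
   99 100]
 [ 99  82  58 113 171 148  62  59  62  61  58  52  68 108 119 105  99  98
   99  99]
 [ 98  77  56 126 179 143  46  
[... 1060 characters left out ...]
 179 161 163 167 156 139 164 197 205 204 198 171 132]
 [162 180 187 163 131 126 127 119 128 165 199 205 204 196 172 141]
 [157 171 174 146 120 111 110 109 130 172 199 204 205 201 185 174]
 [155 152 145 129 115 111 110 108 135 176 197 203 205 204 202 200]
 [170 161 157 141 127 121 111 109 127 162 185 193 198 200 203 205]
 [157 166 172 164 155 150 137 122 122 138 151 162 174 181 188 194]
 [130 137 147 154 166 172 164 151 146 152 148 143 146 146 152 162]
 [121 125 125 131 143 152 155 160 169 175 168 160 152 146 142 143]
 [122 122 121 123 123 128 133 142 155 168 172 172 171 171 161 152]]
pred fin 0.085 [351.7796 250.1501] [331.236  189.2023]
pred fin 0.105 [352.5607 249.305 ] [331.7384 184.5348]
```

```bash
cat >> h.py <<'E'
GM,GA=np.array([.4543,-.1365]),np.radians(84.6)
G=lambda x,y:fr(GM,GA,x,y)
E
python3 - <<'E'
from h import *
st();rel(G(.001,0),.19,np.radians(-5.4))
E
```

```text
t 52.2 [0.5035 0.2303 0.2158] [-0.0076 -0.3208 -0.8953] op 0.0440 gf 0.0
shift cm [-36.1116  -7.5975   2.6399] spin 0.168
```

Request:
move_arm([
  [0.5,[-6,-1,0],0.168],
  [0.5,[-12,-2,0],0.168],
  [0.5,[-18,-3,0],0.168],
  [0.5,[-24,-5,0],0.168],
  [0.5,[-30,-6.5,0],0.168],
])

```text
time: 52.82
position: [0.4599, -0.0757, 0.2166]
eef_rot: [2.324, 2.112, -0.001]
wrist_force: [0.9, 0.7, -0.2]
opening: 0.0436
gripper_force: 0.0
```

Request:
move_arm([
  [0.5,[-5,-2,2.5],0],
  [0.5,[-5,-2,2.5],0],
  [0.5,[-5,-2,2.5],0],
  [0.5,[-5,-2,2.5],0],
])

```text
time: 53.32
position: [0.4376, -0.119, 0.1922]
eef_rot: [2.319, 2.118, 0.002]
wrist_force: [0.5, 0.4, 0.5]
opening: 0.0439
gripper_force: 0.0
```

```bash
python3 - <<'E'
from h import *
st();rel(G(.001,0),.070,np.radians(-5.4))
E
```

```text
t 53.325 [ 0.4376 -0.119   0.1922] [0.4546 0.3705 0.5167] op 0.0439 gf 0.0
shift cm [-1.494   1.8021 12.2218] spin 0.004
```

Request:
move_arm([
  [0.5,[-1.5,1.8,4],0],
  [0.5,[-1.5,1.8,7],0],
  [0.5,[-1.5,1.8,7],0],
  [0.5,[-1.5,1.8,7],0],
], force=45)

```text
time: 53.82
position: [0.4544, -0.1357, 0.1228]
eef_rot: [2.319, 2.118, 0.002]
wrist_force: [-0.7, -0.0, -0.3]
opening: 0.044
gripper_force: 0.0
```

```bash
python3 - <<'E'
from h import *
st();rel(G(.001,0),.070,np.radians(-5.4))
E
```

```text
t 53.825 [ 0.4544 -0.1357  0.1228] [-0.731  -0.0419 -0.2741] op 0.0440 gf 0.0
shift cm [ 0.0167 -0.0077  5.2764] spin 0.004
```

Request:
move_arm([
  [0.5,[0,0,3],0],
  [0.5,[0,0,5.3],0],
  [0.5,[0,0,5.3],0],
  [1,[0,0,5.3],0],
  [1,[0,0,5.3],0],
])

```text
time: 54.45
position: [0.4544, -0.1366, 0.07]
eef_rot: [2.32, 2.115, 0.002]
wrist_force: [-0.6, 0.2, 0.1]
opening: 0.0272
gripper_force: 0.0
```

Request:
move_arm([
  [1,[0,0,0],0],
  [1,[0,0,0],0],
  [1,[0,0,0],0],
  [1,[0,0,0],0],
  [1,[0,0,0],0],
])

```text
time: 55.08
position: [0.4536, -0.1366, 0.0693]
eef_rot: [2.321, 2.116, -0.0]
wrist_force: [-1.8, 1.0, 6.0]
opening: 0.0135
gripper_force: 45.0
```

```bash
python3 - <<'E'
from h import *
st();rel(G(.001,0),.070,np.radians(-5.4))
E
```

```text
t 55.075 [ 0.4536 -0.1366  0.0693] [-1.7801  1.0103  6.0375] op 0.0135 gf 45.0
shift cm [ 0.1154  0.074  -0.0746] spin 0.002
```

Request:
move_arm([
  [1,[0,0,-1],0],
  [1,[0,0,-4],0],
  [1,[0,0,-7],0],
  [1,[0,0,-9],0],
  [1,[0,0,-9],0],
])

```text
time: 55.7
position: [0.4541, -0.1366, 0.1599]
eef_rot: [2.32, 2.115, 0.002]
wrist_force: [0.1, -0.1, -4.5]
opening: 0.014
gripper_force: 45.0
```

Request:
move_arm([
  [1,[-0.5,0,0],0.15],
  [1,[-1,0,0],0.3],
  [1,[-1.5,0,0],0.45],
  [1,[-2,0,0],0.6],
  [1,[-2,0,0],0.75],
])

```text
time: 56.32
position: [0.4504, -0.1565, 0.1573]
eef_rot: [-2.937, -1.111, 0.003]
wrist_force: [0.9, -0.1, -4.6]
opening: 0.0142
gripper_force: 45.0
```

Request:
move_arm([
  [1,[0,0,0],0.15],
  [1,[0,0,0],0.3],
  [1,[0,0,0],0.45],
  [1,[0,0,0],0.6],
  [1,[0,0,0],0.68],
])

```text
time: 56.95
position: [0.4505, -0.156, 0.1573]
eef_rot: [-3.14, -0.072, 0.004]
wrist_force: [0.4, 0.3, -4.0]
opening: 0.014
gripper_force: 45.0
```

```bash
python3 - <<'E'
from h import *
st();rel(K(0,0),.13,RY-np.pi/2)
E
```

```text
t 56.95 [ 0.4505 -0.156   0.1573] [ 0.3534  0.3347 -3.9572] op 0.0140 gf 45.0
shift cm [ 0.7283 18.2515  2.711 ] spin 0.002
```

```bash
python3 - <<'E'
from h import *
import sys
T=arm.camera("top");S=arm.camera("side")
def cen(im,c,r,sgn=None):
    g=cv2.cvtColor(im,cv2.COLOR_BGR2GRAY).astype(float);u,v=np.round(c).astype(int)
    sub=g[v-r:v+r+1,u-r:u+r+1];b=np.median(sub);w=np.abs(sub-b);w[w<12]=0;vv,uu=np.mgrid[v-r:v+r+1,u-r:u+r+1]
    return np.array([(w*uu).sum(),(w*vv).sum()])/w.sum(),w.sum()
ps=[]
for y in(.065,-.065):
    for nm in("pics/top0.png",None):
        im=cv2.imread(nm) if nm else T["image"]
        p,w=cen(im,pix(T,[*K(0,y),.019]),4);q=onz(T,*p,.019)
        print("top",y,p,w,q)
    im=cv2.imread("pics/side0.png");ps_,w=cen(im,pix(S,[*K(0,y),.019]),4);print("side",ps_,w,onz(S,*ps_,.019),two(T,p,S,ps_))
    ps.append(q)
a,b=ps;print("mid",(a+b)/2,"len",np.linalg.norm(a-b),"yaw",np.degrees(np.arctan2(-(a-b)[0],(a-b)[1])))
print(pix(T,[*K(.078,0),.117]))
E
```

```text
top 0.065 [391.4225 252.221 ] 819.0 [ 0.4627 -0.2742  0.019 ]
top 0.065 [nan nan] 0.0 [nan nan nan]
 ** On entry to DLASCL parameter number  4 had an illegal value
 ** On entry to DLASCL parameter number  4 had an illegal value
 ** On entry to DLASCL parameter number  4 had an illegal value
 ** On entry to DLASCL parameter number  4 had an illegal value
 ** On entry to DLASCL parameter number  5 had an illegal value
 ** On entry to DLASCL parameter number  4 had an illegal value<stdin>:7: RuntimeWarning: invalid value encountered in divide
Traceback (most recent call last):
  File "h.py", line 11, in two
    t=np.linalg.lstsq(np.c_[d1,-d2],o2-o1,rcond=None)[0]
      ~~~~~~~~~~~~~~~^^^^^^^^^^^^^^^^^^^^^^^^^^^^^^^^
numpy.linalg.LinAlgError: SVD did not converge in Linear Least Squares
```

Arm now hides it in the top view; I'll use the starting pictures.

```bash
python3 - <<'E'
from h import *
T=arm.camera("top");S=arm.camera("side")
def cen(im,c,r):
    g=cv2.cvtColor(im,cv2.COLOR_BGR2GRAY).astype(float);u,v=np.round(c).astype(int)
    sub=g[v-r:v+r+1,u-r:u+r+1];b=np.median(sub);w=np.abs(sub-b);w[w<12]=0;vv,uu=np.mgrid[v-r:v+r+1,u-r:u+r+1]
    return np.array([(w*uu).sum(),(w*vv).sum()])/w.sum()
a=[cen(cv2.imread("pics/top0.png"),pix(T,[*K(0,y),.019]),4) for y in(.065,-.065)]
s=[cen(cv2.imread("pics/side0.png"),pix(S,[*K(0,y),.019]),4) for y in(.065,-.065)]
A=[onz(T,*p,.019) for p in a];print(A,"mid",(A[0]+A[1])/2,np.linalg.norm(A[0]-A[1]),np.degrees(np.arctan2((A[1]-A[0])[0],(A[0]-A[1])[1])))
for p,q in zip(a,s):print("side",q,onz(S,*q,.019),two(T,p,S,q))
# mean-ground check: rack base corner rect from side
# mount check of current guard holes in side view
g=cv2.cvtColor(cv2.imread("pics/side0.png"),cv2.COLOR_BGR2GRAY)
for q in(s[1],):
    u,v=np.round(q).astype(int);print(g[v-5:v+6,u-5:u+6])
E
```

```text
[array([ 0.4627, -0.2742,  0.019 ]), array([ 0.468 , -0.4036,  0.019 ])] mid [ 0.4654 -0.3389  0.019 ] 0.1295109023698777 2.3353978895478145
side [339.7051 186.2723] [ 0.4656 -0.2663  0.019 ] (array([ 0.4658, -0.2748,  0.0136]), np.float64(0.00465234239994567))
side [351.1302 170.8116] [ 0.4667 -0.4016  0.019 ] (array([ 0.4678, -0.4041,  0.0175]), np.float64(0.0008046366526757206))
[[144 145 144 145 144 143 142 143 143 145 142]
 [151 147 147 145 142 144 145 144 144 143 144]
 [171 164 159 154 148 144 145 144 145 145 144]
 [192 188 183 172 163 147 146 149 151 145 146]
 [199 198 197 191 175 145 141 163 170 165 161]
 [201 200 200 194 172 133 140 178 194 191 187]
 [200 200 200 192 168 131 147 189 198 198 199]
 [201 201 200 193 172 143 159 191 200 200 200]
 [201 200 200 197 188 175 180 196 199 201 201]
 [199 199 200 200 199 195 196 200 200 198 200]
 [199 198 200 201 200 200 199 201 201 200 199]]
```

Request:
move_arm([
  [1,[0,5,0],0.003],
  [1,[0,10,0],0.003],
  [1,[0.5,15,0],0.003],
  [1,[1.5,18.3,0],0.003],
  [1,[1.5,18.3,2.5],0.003],
])

```text
time: 57.78
position: [0.4768, -0.3428, 0.1345]
eef_rot: [3.137, 0.067, 0.006]
wrist_force: [-0.6, 0.7, -4.5]
opening: 0.0137
gripper_force: 45.0
```

Request:
move_arm([
  [1,[0,0,0],0],
  [1,[0,0,1],0],
  [1,[0,0,1],0],
  [1,[0,0,1],0],
])

```text
time: 58.28
position: [0.4758, -0.3382, 0.1242]
eef_rot: [3.14, 0.073, 0.001]
wrist_force: [0.0, -0.2, -2.9]
opening: 0.0138
gripper_force: 45.0
```

```bash
cat >> h.py <<'E'
DM=np.array([.4657,-.3392]);DY=.0425
E
python3 - <<'E'
from h import *
st();rel(DM,.106,DY-np.pi/2)
E
```

```text
t 58.275 [ 0.4758 -0.3382  0.1242] [ 0.0442 -0.2061 -2.9006] op 0.0138 gf 45.0
shift cm [-1.0112  0.0485  1.8178] spin 0.004
```

Request:
move_arm([
  [1,[-1,0,0],0.004],
  [1,[-1,0,0],0.004],
  [1,[-1,0,1],0.004],
  [1,[-1,0,1.6],0.004],
  [1,[-1,0,1.6],0.004],
])

```text
time: 58.9
position: [0.465, -0.3384, 0.1067]
eef_rot: [-3.14, -0.066, 0.002]
wrist_force: [-0.1, -0.4, -2.8]
opening: 0.014
gripper_force: 45.0
```

```bash
python3 - <<'E'
from h import *
st();rel(DM,.098,DY-np.pi/2)
E
```

```text
t 58.9 [ 0.465  -0.3384  0.1067] [-0.0544 -0.3786 -2.8154] op 0.0140 gf 45.0
shift cm [0.0636 0.0845 0.8683] spin -0.001
```

Fine-adjusting, then a gentle descent.

Request:
move_arm([
  [1,[0.1,0.1,0.4],0],
  [1,[0.1,0.1,0.8],0],
  [1,[0.1,0.1,1.1],0],
  [1,[0.1,0.1,1.1],0],
])

```text
time: 59.4
position: [0.4658, -0.3394, 0.0962]
eef_rot: [-3.14, -0.066, 0.002]
wrist_force: [-1.3, 0.3, -3.9]
opening: 0.0137
gripper_force: 45.0
```

```bash
python3 - <<'E'
from h import *
st();rel(DM,.078,DY-np.pi/2);print(arm.state()["wrist_torque"])
E
```

```text
t 59.4 [ 0.4658 -0.3394  0.0962] [-1.3458  0.2832 -3.9124] op 0.0137 gf 45.0
shift cm [-0.008  -0.0238  1.8245] spin -0.001
[0.2608 0.5702 0.0222]
```

Request:
move_arm([
  [1,[0,0,0.2],0],
  [1,[0,0,0.4],0],
  [1,[0,0,0.6],0],
  [1,[0,0,0.6],0],
])

```text
time: 59.9
position: [0.4653, -0.3392, 0.0901]
eef_rot: [-3.14, -0.065, 0.004]
wrist_force: [-4.3, 2.0, -2.6]
opening: 0.0136
gripper_force: 45.0
```

```bash
python3 - <<'E'
from h import *
st();rel(DM,.078,DY-np.pi/2);print(arm.state()["wrist_torque"])
E
```

```text
t 59.9 [ 0.4653 -0.3392  0.0901] [-4.302   1.9635 -2.6395] op 0.0136 gf 45.0
shift cm [0.0475 0.0014 1.211 ] spin -0.001
[ 0.7981  1.3976 -0.02  ]
```

Request:
move_arm([
  [1,[-0.1,-0.05,0],0],
  [1,[-0.1,-0.05,0.2],0],
  [1,[-0.1,-0.05,0.4],0],
  [1,[-0.1,-0.05,0.4],0],
])

```text
time: 60.4
position: [0.465, -0.3392, 0.0863]
eef_rot: [-3.14, -0.065, 0.001]
wrist_force: [-3.8, 2.3, -3.2]
opening: 0.0136
gripper_force: 45.0
```

```bash
python3 - <<'E'
from h import *
st();rel(DM,.078,DY-np.pi/2);print(arm.state()["wrist_torque"])
E
```

```text
t 60.4 [ 0.465  -0.3392  0.0863] [-3.8315  2.2835 -3.2253] op 0.0136 gf 45.0
shift cm [0.068  0.0043 0.831 ] spin -0.001
[ 0.6137  1.2513 -0.0002]
```

Request:
move_arm([
  [1,[-0.1,-0.1,0],0],
  [1,[-0.1,-0.1,0.2],0],
  [1,[-0.1,-0.1,0.5],0],
  [1,[-0.1,-0.1,0.7],0],
  [1,[-0.1,-0.1,0.7],0],
])

```text
time: 61.02
position: [0.4649, -0.3385, 0.0795]
eef_rot: [3.141, 0.066, 0.001]
wrist_force: [-1.2, 0.9, -5.0]
opening: 0.0133
gripper_force: 45.0
```

```bash
python3 - <<'E'
from h import *
st();rel(DM,.078,DY-np.pi/2);print(arm.state()["wrist_torque"])
E
```

```text
t 61.025 [ 0.4649 -0.3385  0.0795] [-1.1948  0.8981 -5.0261] op 0.0133 gf 45.0
shift cm [0.0737 0.0719 0.1509] spin -0.001
[ 0.1095  0.2737 -0.0128]
```

Request:
move_arm([
  [1,[0,0,0.1],0],
  [1,[0,0,0.25],0],
  [1,[0,0,0.25],0],
])

```text
time: 61.4
position: [0.4649, -0.3386, 0.0773]
eef_rot: [3.14, 0.066, 0.001]
wrist_force: [0.4, 0.5, -2.9]
opening: 0.0136
gripper_force: 45.0
```

Request:
move_arm([
  [0.6,[0,0,0],0],
  [0.6,[0,0,0],0],
  [0.6,[0,0,0],0],
  [0.6,[0,0,0],0],
])

```text
time: 61.9
position: [0.4646, -0.3385, 0.0773]
eef_rot: [3.141, 0.066, 0.001]
wrist_force: [-0.2, -0.2, 0.0]
opening: 0.0351
gripper_force: 0.0
```

Request:
move_arm([
  [0.6,[0,0,-2],0],
  [0.6,[0,0,-6],0],
  [0.6,[0,0,-12],0],
  [0.6,[0,-5,-14],0],
  [0.6,[0,-10,-14],0],
])

```text
time: 62.52
position: [0.4615, -0.238, 0.2195]
eef_rot: [3.139, 0.063, 0.007]
wrist_force: [0.4, 0.0, 0.0]
opening: 0.0352
gripper_force: 0.0
```

Request:
move_arm([
  [0.6,[0,-6,0],0],
  [0.6,[0,-12,0],0],
  [0.6,[1,-18,0],0],
  [0.6,[2,-24,0],0],
  [0.6,[4,-30,0],0],
])

```text
time: 63.15
position: [0.4873, 0.0638, 0.2176]
eef_rot: [3.14, 0.065, 0.001]
wrist_force: [0.8, 0.1, 0.3]
opening: 0.0352
gripper_force: 0.0
```

```bash
python3 - <<'E'
from h import *
st()
T=arm.camera("top");S=arm.camera("side");cv2.imwrite("pics/tf.png",T["image"]);cv2.imwrite("pics/sf.png",S["image"])
g=cv2.cvtColor(T["image"],cv2.COLOR_BGR2GRAY)
print("pred fin top",pix(T,[*fr(DM,DY,.003,0),.105]),"fence ends",[pix(T,[*fr(DM,DY,.019,y),.083]).round(1).tolist() for y in(.085,-.085)],"foot near corners",[pix(T,[*fr(DM,DY,-.022,y),.016]).round(1).tolist() for y in(.085,-.085)])
print("side fence ends",[pix(S,[*fr(DM,DY,.019,y),.083]).round(1).tolist() for y in(.085,-.085)],"foot",[pix(S,[*fr(DM,DY,-.022,y),.016]).round(1).tolist() for y in(.085,-.085)])
for u in(390,400,425,435):print("col",u,g[234:264,u])
print("row 256",g[257,380:445])
gs=cv2.cvtColor(S["image"],cv2.COLOR_BGR2GRAY)
for u in(325,335,345,355):print("scol",u,gs[160:205,u])
# doors: fins vs pic at shut
for n,y in(("outer",.0645),("inner",-.0645)):
    c=pix(T,[*H(.03,y),.12]).astype(int);sub=g[c[1]-8:c[1]+9,c[0]-10:c[0]+11]<70;v,u=np.nonzero(sub);print(n,"fin blob",u.mean()+c[0]-10,v.min()+c[1]-8,v.max()+c[1]-8,"pred top",pix(T,[*H(.03,y),.12]))
E
```

```text
t 63.15 [0.4873 0.0638 0.2176] [0.7623 0.0765 0.2678] op 0.0352 gf 0.0
pred fin top [417.0492 247.763 ] fence ends [[388.9, 243.7], [441.4, 243.9]] foot near corners [[385.5, 258.8], [436.3, 259.0]]
side fence ends [[336.4, 172.8], [349.8, 153.8]] foot [[344.7, 190.0], [357.3, 170.1]]
col 390 [109 111  82  17 132 175 168 168 153 127  98  63  61 113 143 134 145 125
  84 110 132 136 133 133 127 150 171 173 138  86]
col 400 [ 63  37  36  30 131 173 165 165 168 159 113  61  60 113 142 137 136 135
 134 135 137 133 133 133 129 149 169 173 137  87]
col 425 [ 80  41  42  35  86 147 167 162 164 156 112  61  62 109 138 133 133 132
 130 132 134 134 132 133 112 135 168 169 135  87]
col 435 [125 122  85  97 152 164 161 161 163 155 111  60  62  93 124 130 129 129
 127 129 130 131 129 129 119 141 165 168 135  88]
row 256 [105  95 117 159 174 147 118 133 132 133 133 132 133 134 133 134 133 133
 133 133 133 133 135 134 133 133 133 133 134 133 133 134 133 133 133 132
 132 133 134 133 134 133 133 132 133 133 132 131 132 132 131 131 132 130
 131 129 133 154 159 127  96  97  99  99  98]
scol 325 [ 56  60
[... 183 characters left out ...]
5 [105 108  83  60  51  59  68  71  61  54  59  78  77  78  74  77  79  93
 131 166 173 166 157 156 154 148 147 145 142 155 176 173 144 139 147 150
 152 150 149 147 149 148 148 148 149]
scol 345 [131 136 128 118 113 111 107 108 113 111 111 113 111 110 111 113 112 113
 118 143 170 180 182 182 180 181 180 179 177 169 161 166 186 189 161 138
 141 145 148 149 149 148 148 147 150]
scol 355 [146 145 146 145 145 146 148 147 148 152 165 174 175 168 161 164 179 193
 196 197 186 166 151 142 142 144 143 143 143 144 146 146 146 146 147 146
 147 149 150 148 147 149 148 148 148]
outer fin blob 271.93087557603684 218 234 pred top [272.8192 226.5572]
inner fin blob 323.0 217 226 pred top [313.2784 225.4035]
```

```bash
python3 - <<'E'
from h import *
T=arm.camera("top")
a=cv2.imread("pics/c10.png")[:180,180:440].astype(int)
b=cv2.resize(T["image"][195:285,335:445],(440,360),interpolation=2)[:180,180:].astype(int)
d=np.abs(a-b).max(2);print(d[60:150].mean(),(d[60:150]>50).mean())
g=cv2.cvtColor(T["image"],cv2.COLOR_BGR2GRAY)
print("crown pred",pix(T,[*K(.078,-.002),.130]))
for v in(214,217,222,226,230):print(v,g[v,385:440])
st()
E
```

```text
1.2799145299145298 0.0
crown pred [418.0781 223.1083]
214 [145 145 144 145 144 144 145 145 145 146 144 144 145 145 145 146 146 148
 149 149 148 148 149 150 140 110  87  88  98 110 120 122 121 125 123 116
 113 107  98  99 126 146 144 142 143 142 143 139 135 135 136 128 107 101
 102]
217 [164 164 164 164 165 167 168 167 167 167 166 168 164 134  84  78 104 120
 129 140 145 147 151 141 101  84  99 100 102 110 113 115 118 120 121 115
 108 104 103  96 108 114 105 102  95 138 167 164 162 162 161 157 128  98
 104]
222 [169 172 137  73  92  96 101 104 109 113 116 118 107  71  36  42  42  42
  43  46  49  53  53  48  46  42  44  43  44  44  45  46  52  54  51  46
  45  45  44  43  44  43  42  40  33  85 116 105 104 109 143 170 139  92
 100]
226 [171 174 139  41  38  43  44  44  45  48  52  52  50  46  42  45  45  44
  44  45  49  53  54  49  45  43  42  43  42  41  40  43  46  47  47  41
  40  40  40  41  43  44  45  44  42  44  45  43  39  41 128 173 146 103
  99]
230 [171 173 146  70  34  42  43  43  44  47  49  48  46  44  54  72  89 100
 108 115 124 126 128 131 106  74  93 106 118 124 134 144 149 150 153 153
 144 137 133 125 105  97  96  79  76  62  40  40  39  28 124 173 152 114
  96]
t 63.3 [0.4878 0.0659 0.2174] [ 0.4401 -1.1995 -0.6035] op 0.0353 gf 0.0
```

Request:
move_arm([
  [0.6,[0,-6,0],0],
  [0.6,[0,-12,0],0],
  [0.6,[0,-18,0],0],
  [0.6,[0,-24,0],0],
  [0.6,[0,-24,0],0],
])

```text
time: 63.92
position: [0.4762, 0.3058, 0.2172]
eef_rot: [-3.138, -0.075, 0.001]
wrist_force: [0.3, -0.8, 0.6]
opening: 0.035
gripper_force: 0.0
```

```bash
python3 - <<'E'
from h import *
T=arm.camera("top");g=cv2.cvtColor(T["image"],cv2.COLOR_BGR2GRAY);g0=cv2.cvtColor(cv2.imread("pics/top0.png"),cv2.COLOR_BGR2GRAY)
for n,y in(("outer",.0645),("inner",-.0645)):
    c=pix(T,[*H(.03,y),.12]).astype(int)
    for G in(g,g0):print(n,G[c[1]-8:c[1]+9,c[0]])
st()
E
```

```text
outer [142 137 145 160 167 169 161 110  45  58  53  39  60 114 135 126 148]
outer [140 135 144 157 164 166 158 109  45  59  53  42  61 112 133 124 147]
inner [137 138 148 164 167 168 131  60  54  61  53  38  95 132 118 142 170]
inner [135 135 147 160 162 162 162 162 165 148 127 129 142 160 164 163 163]
t 63.975 [0.4771 0.3025 0.2168] [ 0.034  -0.5232 -1.0199] op 0.0350 gf 0.0
```

```bash
python3 -c "
from station import arm
print(arm.hand_in())"
```

```text
the job is handed in; nothing more can be done
None
```

I handed the job in at about 64 s of robot time: camera and contact checks show all three pods in the pyramid, both doors shut and the guard flat over the dowels with its fence to the pods, but `hand_in()` returned no verdict.

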